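# Clear the spice grinder, fit its bayonet lid and hold it in the pulse position

### The job

The tamper has been left standing in the spice grinder's bowl: lift it out and lay it on its side in the blue V-shaped cradle. Then drop the grinder's lid on with its lugs through the two slots at the white marks, all the way down, and twist it clockwise to the middle of the orange pulse band, halfway to where the lock clicks at the red mark, without ever reaching that click. The lid springs back if released, so finish while still gripping it there and holding it still; leave the other things on the counter where they are.

Things in the scene. Friction and masses are not known exactly. Their poses are not given: they have to be found in the camera images.
- grinder: Fixed upright grey spice grinder, 124 mm diameter, 100 mm tall; origin on its axis at the underside, z up. Open bowl of 82 mm bore, its floor 35 mm above the origin. The collar at the top has a 6 mm thick lip with two slots on opposite sides, along the grinder's own +x and -x, each 17 mm wide, from the bore out to 53 mm radius.
- grinder_top (a point): Centre of the grinder's mouth, level with the rim's top, 100 mm above the grinder's origin, same axes. On the rim, twice (half a turn apart): a white mark at each slot, an orange band 30 to 50 degrees clockwise of it seen from above (middle 40) and a red mark at 80 degrees, where the lock clicks. The lid's white pointers (on the lid's x axis) are read against them.
- drive (a joint): Sprung ring under the lip, turned by the lid's lugs: 0 rad = rest, notches under the slots; grows clockwise seen from above. The spring drives it back to 0: 0.05 N m at rest, 0.15 N m more per rad. Play in the notches: the lid turns 0.05 to 0.1 rad further than this value. The lock clicks at 1.3 rad.
- lid: Loose grey lid, 0.18 kg, alike after a half turn, on its plug. Origin: centre of the plug's underside, z up. Plug 76 mm diameter, 18 tall, tapered to 68 at the foot; two lugs 10 mm wide along the lid's +x and -x out to 49.5 mm radius, 4 to 10 mm up. Disc 108 mm diameter, 18 to 26 mm up. Bar handle along x, 66 long, 16 thick (y), 26 to 66 mm up. Seated: origin 18 mm below the rim, disc on the rim.
- tamper: Loose tamper, 0.13 kg, starting upright in the bowl: steel foot 40 mm diameter and 16 mm tall, above it a plain wooden shaft 26 mm diameter up to 170 mm. Origin: centre of the foot's underside, z along the shaft towards the handle end.
- tamper_mid (a point): Point on the tamper's axis 76 mm from the foot's underside, about its centre of mass.
- cradle: Fixed white stand with a blue V trough (45 degree sides) along its own x axis, 74 mm long; origin at the centre of its underside (base plate 110 x 90 x 10 mm), z up. Both ends of the trough are open: the foot of the tamper hangs out beyond one end and the handle beyond the other. The sides of the trough rise to 83 mm.
- cradle_axis (a point): Middle of the trough, 80 mm above the counter, where the axis of the lying tamper's shaft comes to rest; same axes as the cradle. The middle point of the tamper (point tamper_mid) should come to within 40 mm of it along the trough.
- spice_jar: Bystander: jar with a red cap, 48 mm diameter, 95 mm tall; origin at its underside.
- oil_bottle: Bystander: bottle with a yellow cap, 60 mm diameter, 190 mm tall; origin at its underside.
- can: Bystander: food can, 66 mm diameter, 90 mm tall; origin at its underside.
- cup: Bystander: steel cup, 72 mm diameter, 80 mm tall; origin at its underside.
- spoon: Bystander: spoon lying flat; origin at its underside.
- bowl: Bystander: white bowl, 120 mm diameter, 50 mm tall; origin at its underside.
Things that resemble listed ones, but are neither listed nor needed, are in the scene too. What is shaped like the lid but purple is not meant.

How it is judged:
On the way, in this order (a step that is already met when the one before it is completed fails the run):
1. the tamper lies on its side in the cradle, let go (x of tamper_mid in the frame of cradle_axis between -0.04 and 0.04 m and y of tamper_mid in the frame of cradle_axis between -0.012 and 0.012 m and z of tamper_mid in the frame of cradle_axis between -0.01 and 0.01 m and angle between tamper's own z axis and vertical between 1.4 and 1.74 rad and angle between the z axis of tamper and the x axis of cradle, either way round below 0.2 rad and contact force between the fingers and tamper below 0.05 N and linear speed of tamper below 0.03 m/s), for 0.3 s.
2. the lid is seated in the grinder's collar, lugs through the slots, not yet turned (horizontal distance between lid and grinder below 0.007 m and z of lid in the frame of grinder_top between -0.021 and -0.0145 m and angle between lid's own z axis and vertical below 0.06 rad and angle between the x axis of lid and the x axis of grinder, either way round below 0.2 rad), for 0.1 s.
At the end, for the whole second after the job is handed in: Tamper let go in the cradle: level within 10 degrees, along the trough within 11, its middle within 40 mm along and 12 mm across. Lid level and fully down (3 mm), centred within 7 mm, turned clockwise 40 +/- 10 degrees with the drive ring, still, gripped by the fingers (all of step 1 and horizontal distance between lid and grinder below 0.007 m and z of lid in the frame of grinder_top between -0.021 and -0.0145 m and angle between lid's own z axis and vertical below 0.06 rad and angle between the x axis of lid and the x axis of grinder, either way round between 0.524 and 0.873 rad and value of joint drive between 0.42 and 0.9 rad and angular speed of lid below 0.1 rad/s and contact force between the fingers and lid above 2 N); the arm keeps its last pose, push and grip.
It fails at once if the lid is turned until the lock clicks (value of joint drive above 1.3 rad).
It fails at once if a bystander is moved more than 30 mm (distance of any of spice_jar, oil_bottle, can, cup, spoon, bowl from where it was at the start of the episode above 0.03 m).
It also fails if it takes over 67 s, if anything falls off the work surface, if the arm or the gripper's body presses on something with over 40 N, if the wrist force passes 120 N, or if a joint passes its speed limit or range.

### The arm

A 7-joint arm with a two-finger parallel gripper is mounted at the origin on the work surface. World frame = base frame: x ahead of the robot, y to its left, z up, the work surface at z = 0. Lengths are in m, angles in rad, forces in N, time in s.
With the tool pointing down it reaches from about 0.4 to 0.875 m from the base axis. Payload 19.3 kg.
Tool frame: the origin (TCP) lies between the finger pads; the fingertips stand 17 mm ahead of it and the grasp point (between the pads) lies 2 mm behind it; x points along the fingers, y is the direction in which the jaws open and shut, and the axes are right-handed (so a half turn about x gives the same grasp; the last joint's range is limited). The gripper opens to 85 mm and grips with 20 to 120 N. Pads are 22 mm wide; open, the fingers measure 114 mm over their backs; the gripper's body (76 mm by 85 mm) begins 54 mm behind the grasp point. The pads swing forward as they close: fully open they stand 13 mm farther back than shut.
Start: joints at [1.068, 0.521, -0.036, 1.599, 0.021, 1.021, -0.113], TCP at [0.262, -0.567, 0.248] pointing down, gripper open.
Joint ranges: [-2.91, 2.91], [-0.3, 2.13], [-1.5, 1.42], [0.17, 2.43], [-1.26, 4.41], [0.16, 1.93], [-2.52, 2.52]. Speed limits (rad/s): [1.89, 1.89, 2.39, 2.39, 3.01, 3.01, 3.01].

### API

Orientations are given as [roll, pitch, yaw] about the fixed x, y, z axes, in that order (R = Rz(yaw) Ry(pitch) Rx(roll)).
In Python, from workcell import bot gives the robot as it stands.
- The arm moves only by the shell command python3 -m creep 'ROWS' [FORCE]. ROWS is JSON, a list of rows, each an object of numbers: "wx", "wy", "wz": the turn, a rotation vector about the tool's x, y, z in degrees; "tx", "ty", "tz": the shift along the tool's x, y, z in m; "claw": the closure, from 0 (fully open) to 1 (shut). A call has 1 to 8 rows; each row is the pose to reach, as a shift and turn from the pose measured when the call began, along the tool's axes at that moment; what a row does not reach only later rows make up. A row lasts 1/10 s, in which the tool goes at most 50 mm and 8.59 degrees, less where a joint would pass 70% of its speed; a pose out of reach is approached as far as the arm can. A call with a gripper value outside its range is refused whole. The fingers move at their own pace and stop on an object; FORCE is the grip in N (left out, the last holds). Time passes only in rows, so rows that repeat a pose let the fingers close. It gives the time, the measured TCP pose, the force and the opening at its end, in the units of the state.
- bot.observe(): the state, without advancing time (a new reading comes with each control period).
- bot.grab_frame(name): name is "scene" or "side" or "wrist"; returns the picture (384x512x3 uint8, blue, green, red); there is no depth.
- bot.get_calibration(name): a dict with "fx", "fy", "cx", "cy" (pixels), "R" (3x3) and "t" (3): a world point X has camera coordinates R X + t. Camera axes: x right, y down, z forward; pixel columns grow to the right and rows downward; lengths in m; the calibration is good to about 2 mm. A picture is of the moment at which its call begins: read the wrist's pose just before it. get_calibration takes no time and is no camera call; for the wrist camera it gives the pose at the moment of the call.
- bot.job_done(): hands the job in, once; it reports no verdict.
The state is a dict: "clock": time; "qpos": joint angles; "qd": joint speeds; "joint_efforts": joint torques, N m; "position": TCP position; "tool_rot": TCP orientation; "force": force on the tool from outside, world axes, zero at the start; "moment": the same for the moment, N m; "grip_width": finger opening in m.
Only numpy, scipy, OpenCV 4.12 (cv2) and the standard library are available. Lean on these libraries where they do the work, as an engineer would, in place of code of your own. Each camera call takes 0.05 s, during which the arm holds its last target.

## Working session

There is one attempt and no reset: what is moved stays moved. The work goes in short steps, Python scripts to look and compute and a shell command to move; the robot and the scene stay as the last step left them, time stands still between calls to the robot, and variables do not carry over. Pictures are saved under pics/ and viewed, and the job is handed in when it is done.

```bash
mkdir -p pics; ls; cat > h.py <<'E'
import numpy as np,cv2
from workcell import bot
from scipy.spatial.transform import Rotation as Ro
def ray(c,u,v,z):
    K=c;R=np.array(c['R']);t=np.array(c['t'])
    d=R.T@np.array([(u-c['cx'])/c['fx'],(v-c['cy'])/c['fy'],1]);o=-R.T@t
    return o+d*(z-o[2])/d[2]
def proj(c,X):
    p=np.array(c['R'])@np.array(X)+np.array(c['t'])
    return c['fx']*p[0]/p[2]+c['cx'],c['fy']*p[1]/p[2]+c['cy']
E
python3 - <<'E'
from h import *
s=bot.observe();print(s)
for n in ["scene","side","wrist"]:
    c=bot.get_calibration(n);f=bot.grab_frame(n);cv2.imwrite(f'pics/{n}0.png',f)
    R=np.array(c['R']);print(n,c['fx'],c['cx'],c['cy'],-R.T@np.array(c['t']),R[2])
E
```

```text
pics
{'clock': 0.0, 'qpos': array([ 1.06780622,  0.52206053, -0.03631039,  1.60002189,  0.02120895,
        1.02109757, -0.11275847]), 'qd': array([-0.00147396, -0.00018846, -0.00107494,  0.00083621, -0.00018728,
       -0.00148556,  0.00056346]), 'joint_efforts': array([-4.36147557e-04, -9.27111769e+01,  1.97946690e+00, -3.69927013e+01,
        1.77084259e-02,  8.13615101e-03, -8.25269376e-05]), 'position': array([ 0.26194517, -0.56709474,  0.24769196]), 'tool_rot': array([-1.48551341,  1.56959419,  2.08889109]), 'force': array([-0.65354301, -0.81801389, -0.90377323]), 'moment': array([-0.01317646,  0.00275392,  0.04707492]), 'grip_width': 0.08517355529201162}
scene 377.93161724033456 258.088664702838 194.8178159506689 [ 1.19363408 -0.1934888   0.93269934] [-0.59027905  0.13918604 -0.79510873]
side 459.9929168417511 260.70016814875385 193.70236900863745 [0.03388893 0.74599415 0.83301471] [ 0.44191455 -0.66696836 -0.59988728]
wrist 303.2990293582392 250.1883175226967 190.59680419530233 [ 0.33639389 -0.5333809   0.37355944] [-0.28531585 -0.12967928 -0.94962   ]
```

View pics/scene0.png

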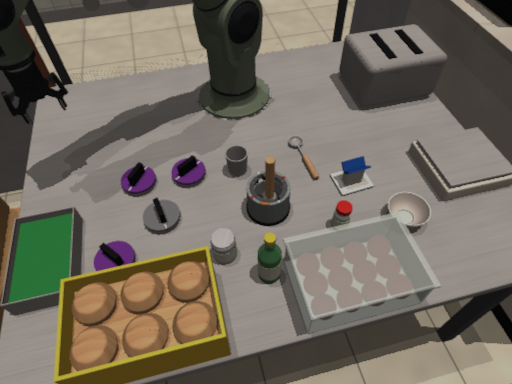

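View pics/side0.png

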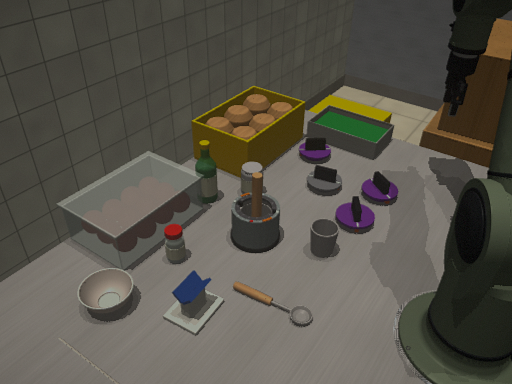

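View pics/wrist0.png

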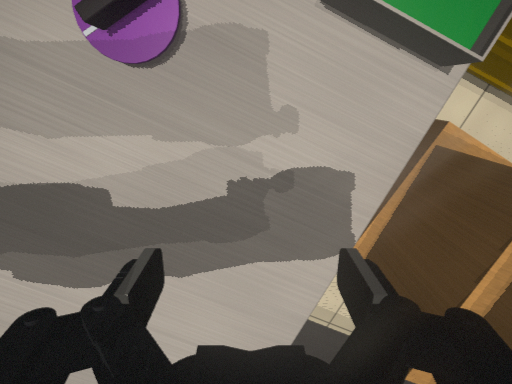

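```bash
python3 - <<'E'
import cv2,numpy as np
f=cv2.imread('pics/scene0.png');g=cv2.imread('pics/side0.png')
a=cv2.resize(f[140:240,220:320],(400,400),interpolation=2);b=cv2.resize(g[160:260,205:305],(400,400),interpolation=2)
cv2.imwrite('pics/grz.png',np.hstack([a,b]))
a=cv2.resize(f[145:205,320:380],(390,390),interpolation=2);b=cv2.resize(g[262:337,155:230],(390,390),interpolation=2)
cv2.imwrite('pics/crz.png',np.hstack([a,b]))
a=cv2.resize(f[190:240,135:185],(390,390),interpolation=2);b=cv2.resize(g[155:205,300:350],(390,390),interpolation=2)
cv2.imwrite('pics/lidz.png',np.hstack([a,b]))
E
```

```text
(no output)
```

View pics/grz.png

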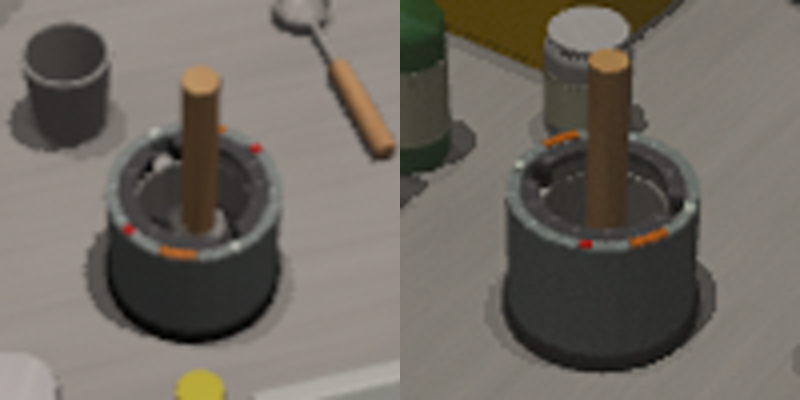

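View pics/crz.png

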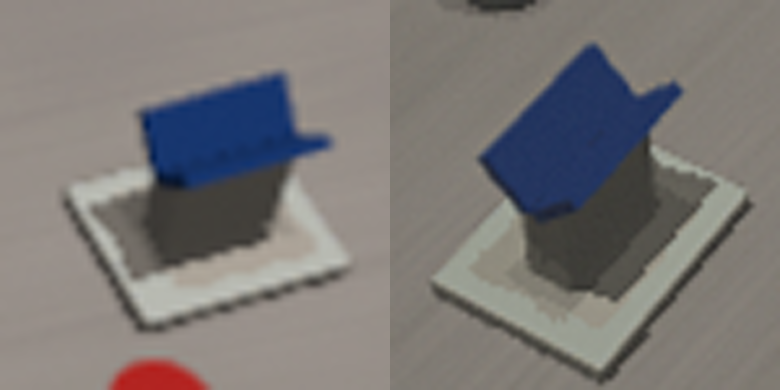

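View pics/lidz.png

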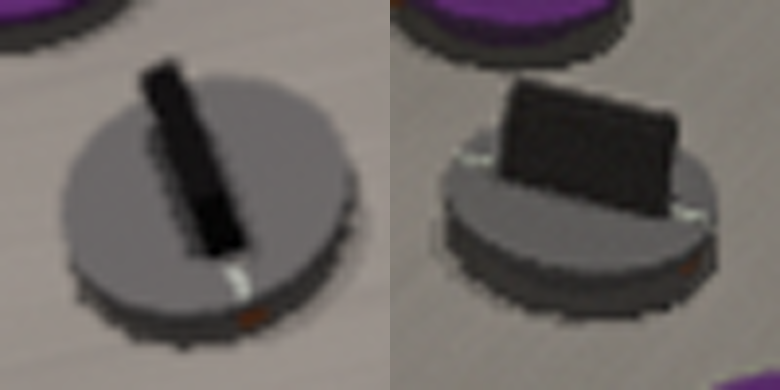

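```bash
cat > m.py <<'E'
from h import *
def comps(hsvmask,roi,mn=3):
    m=np.zeros_like(hsvmask);x0,y0,x1,y1=roi;m[y0:y1,x0:x1]=hsvmask[y0:y1,x0:x1]
    n,l,st,ce=cv2.connectedComponentsWithStats(m)
    return [(st[i][4],ce[i]) for i in range(1,n) if st[i][4]>=mn],l
E
python3 - <<'E'
from m import *
rois={'scene':dict(gr=(240,165,296,212),lid=(140,195,185,240),cr=(325,150,380,200),tp=(260,155,280,170)),
'side':dict(gr=(228,190,282,224),lid=(303,160,345,200),cr=(160,270,228,330),tp=(248,170,264,185))}
for n in rois:
    f=cv2.imread(f'pics/{n}0.png');c=bot.get_calibration(n);r=rois[n]
    h=cv2.cvtColor(f,cv2.COLOR_BGR2HSV);H,S,V=[h[...,i].astype(int) for i in range(3)]
    for nm,m in dict(red=((H<6)|(H>174))&(S>150)&(V>110),orange=(H>6)&(H<20)&(S>170)&(V>140)).items():
        for a,ce in comps(m.astype(np.uint8),r['gr'])[0]: print(n,'gr',nm,a,ce.round(1),ray(c,*ce,.1).round(4))
    m=(S<30)&(V>165)
    for a,ce in comps(m.astype(np.uint8),r['gr'],1)[0]: print(n,'gr white',a,ce.round(1),ray(c,*ce,.1).round(4))
    for a,ce in comps(m.astype(np.uint8),r['lid'],1)[0]: print(n,'lid white',a,ce.round(1),ray(c,*ce,.026).round(4))
    m=((H>5)&(H<20)&(S>80)&(V>150)).astype(np.uint8)
    for a,ce in comps(m,r['tp'],4)[0]: print(n,'tamper top',a,ce.round(1),ray(c,*ce,.205).round(4))
    m=((V<150)&(S>20)|0).astype(np.uint8)
    # cradle blue
    m=((H>100)&(H<130)&(S>100)).astype(np.uint8)
    cc,l=comps(m,r['cr'],20)
    print(n,'blue',[(a,ce.round(1),ray(c,*ce,.075).round(3)) for a,ce in cc])
E
```

```text
scene gr red 3 [251.7 196.7] [ 0.5771 -0.0664  0.1   ]
scene gr orange 11 [263.1 202.6] [ 0.605  -0.0412  0.1   ]
scene gr white 2 [258.  172.5] [ 0.4965 -0.0278  0.1   ]
scene gr white 2 [278.5 201. ] [0.6105 0.0009 0.1   ]
scene lid white 1 [165. 225.] [ 0.5567 -0.3185  0.026 ]
scene tamper top 47 [269.6 159.5] [ 0.5491 -0.0084  0.205 ]
scene blue [(np.int32(301), array([354.1, 165.3]), array([0.523, 0.265, 0.075]))]
side gr red 6 [251.  220.5] [0.5309 0.0358 0.1   ]
side gr orange 8 [244.5 193.9] [ 0.6081 -0.043   0.1   ]
side gr orange 13 [266.6 218.8] [0.5034 0.0076 0.1   ]
side tamper top 37 [256.9 174.4] [ 0.5478 -0.0106  0.205 ]
side blue [(np.int32(623), array([190. , 287.8]), array([0.524, 0.271, 0.075]))]
```

```bash
python3 - <<'E'
from m import *
cs=bot.get_calibration('scene');cd=bot.get_calibration('side')
def cr(c,P,z=.01):
    P=[ray(c,*p,z)[:2] for p in P];
    print('corners',np.round(P,4),'mid of diag',((P[0]+P[2])/2).round(4))
    for i in (0,1):
        d=P[i+1]-P[i];print(np.linalg.norm(d).round(4),np.degrees(np.arctan2(d[1],d[0])).round(1))
cr(cs,[(330,173.9),(342.8,195),(373.8,185.3)])
cr(cd,[(163.3,315.8),(196.3,333.2),(223.8,298.5)])
# trough edges: scene far edge top (139,110),(285,72); z=.083
for c,P in((cs,[(320+139/6.5,145+110/6.5),(320+285/6.5,145+72/6.5)]),(cd,[(155+92/5.2,262+160/5.2),(155+202/5.2,262+45/5.2)])):
    a,b=[ray(c,*p,.083) for p in P];d=b-a;print('edge',a.round(4),b.round(4),np.linalg.norm(d),np.degrees(np.arctan2(d[1],d[0])))
for P in ([(310.9,175.3),(338.5,182.2)],):
    a,b=[ray(cd,*p,.026) for p in P];d=b-a;print('lid',a,b,(a+b)/2,np.linalg.norm(d),np.degrees(np.arctan2(d[1],d[0])))
print('lid scene',ray(cs,161.9,215,.026),ray(cs,165.4,225.9,.026))
for n,u,v,z in [('cup',236,152,.08),('can',223,238,.09),('jar',344,207,.095),('bottle',270,238,.19),('bowl',408,205,.05)]:print(n,ray(cs,u,v,z).round(3))
R=Ro.from_euler('xyz',bot.observe()['tool_rot']).as_matrix();print(R.round(3))
q=bot.observe()['qpos']
for s3 in(1,-1):
  for s5 in (1,-1):
    M=(Ro.from_euler('Y',q[1])*Ro.from_euler('Z',s3*q[2])*Ro.from_euler('Y',q[3])*Ro.from_euler('Z',s5*q[4])*Ro.from_euler('Y',q[5])).as_matrix()
    print(s3,s5,M[:,2])
E
```

```text
corners [[0.4867 0.2108]
 [0.5764 0.218 ]
 [0.5658 0.3252]] mid of diag [0.5263 0.268 ]
0.0899 4.6
0.1077 95.6
corners [[0.5599 0.3244]
 [0.4715 0.3169]
 [0.4824 0.2093]] mid of diag [0.5212 0.2668]
0.0887 -175.2
0.1082 -84.3
edge [0.507  0.2289 0.083 ] [0.5024 0.3038 0.083 ] 0.07505653439848885 93.53262358847401
edge [0.5392 0.3071 0.083 ] [0.5451 0.2334 0.083 ] 0.0739472011930042 -85.4393663106397
lid [ 0.55655483 -0.32181528  0.026     ] [ 0.47019266 -0.33952228  0.026     ] [ 0.51337375 -0.33066878  0.026     ] 0.08815873127816441 -168.41311875647378
lid scene [ 0.51956809 -0.32374042  0.026     ] [ 0.56003498 -0.31774556  0.026     ]
cup [ 0.381 -0.069  0.08 ]
can [ 0.68  -0.168  0.09 ]
jar [0.672 0.168 0.095]
bottle [ 0.769 -0.068  0.19 ]
bowl [0.685 0.366 0.05 ]
[[-0.     0.419 -0.908]
 [ 0.001 -0.908 -0.419]
 [-1.    -0.001  0.   ]]
1 1 [-8.55763238e-04 -1.32266284e-05 -9.99999634e-01]
1 -1 [-0.00199245 -0.03610696 -0.99934594]
-1 1 [-0.00199245  0.03610696 -0.99934594]
-1 -1 [-8.55763238e-04  1.32266284e-05 -9.99999634e-01]
```

```bash
cat >> h.py <<'E'
def rel(p,xdir,ydir):
    s=bot.observe();R0=Ro.from_euler('xyz',s['tool_rot'])
    x=np.array(xdir,float);x/=np.linalg.norm(x);y=np.array(ydir,float);y-=x*(x@y);y/=np.linalg.norm(y)
    R1=Ro.from_matrix(np.c_[x,y,np.cross(x,y)])
    t=R0.inv().apply(np.array(p)-s['position']);w=np.degrees((R0.inv()*R1).as_rotvec())
    print('t',t.round(4),'w',w.round(2))
def st():
    s=bot.observe();R=Ro.from_euler('xyz',s['tool_rot']).as_matrix()
    print(s['clock'].__round__(2),'p',s['position'].round(4),'x',R[:,0].round(3),'y',R[:,1].round(3),'q',s['qpos'].round(2),'F',s['force'].round(1),'M',s['moment'].round(2),'g',round(s['grip_width'],4))
E
python3 - <<'E'
from h import *
st();rel((.45,-.35,.26),(0,1,0),(1,0,0))
E
```

```text
0.15 p [ 0.262  -0.5672  0.2479] x [-0.     0.001 -1.   ] y [ 0.419 -0.908 -0.001] q [ 1.07  0.52 -0.04  1.6   0.02  1.02 -0.11] F [ 0.3 -0.   0.3] M [-0.04 -0.06 -0.01] g 0.0856
t [-0.0121 -0.1183 -0.2617] w [-50.73  79.24 -50.66]
```

```bash
python3 -m creep '[{"tx":-0.012,"ty":-0.118,"tz":-0.262,"wx":-51,"wy":79,"wz":-51},{"tx":-0.012,"ty":-0.118,"tz":-0.262,"wx":-51,"wy":79,"wz":-51},{"tx":-0.012,"ty":-0.118,"tz":-0.262,"wx":-51,"wy":79,"wz":-51},{"tx":-0.012,"ty":-0.118,"tz":-0.262,"wx":-51,"wy":79,"wz":-51},{"tx":-0.012,"ty":-0.118,"tz":-0.262,"wx":-51,"wy":79,"wz":-51},{"tx":-0.012,"ty":-0.118,"tz":-0.262,"wx":-51,"wy":79,"wz":-51},{"tx":-0.012,"ty":-0.118,"tz":-0.262,"wx":-51,"wy":79,"wz":-51},{"tx":-0.012,"ty":-0.118,"tz":-0.262,"wx":-51,"wy":79,"wz":-51}]'
python3 - <<'E'
from h import *
st();rel((.547,-.13,.2),(0,1,0),(1,0,0))
E
```

```text
0.15 p [ 0.262  -0.5672  0.2479] x [-0.     0.001 -1.   ] y [ 0.419 -0.908 -0.001] q [ 1.07  0.52 -0.04  1.6   0.02  1.02 -0.11] F [ 0.3 -0.   0.3] M [-0.04 -0.06 -0.01] g 0.0856
t [ 0.0481 -0.2773 -0.4421] w [-50.73  79.24 -50.66]$[0]: bad value
```

```bash
python3 -m creep '[{"wx":-51,"wy":79,"wz":-51,"tx":-0.012,"ty":-0.118,"tz":-0.262,"claw":0}]'; python3 -m creep --help | head -30
python3 - <<'E'
from h import *
st()
E
```

```text
clock: 0.25
position: [0.2931, -0.5305, 0.2501]
tool_rot: [-2.594, 1.44, 1.049]
force: [-0.2, 0.7, -1.1]
grip_width: 0.0851
0.25 p [ 0.2931 -0.5305  0.2501] x [ 0.065  0.113 -0.992] y [ 0.483 -0.873 -0.068] q [ 1.1   0.53 -0.1   1.59 -0.07  1.09 -0.03] F [-0.2  0.7 -1.1] M [-0.09  0.02  0.03] g 0.0851invalid input: not JSON, or not a number
```

```bash
cat > fk.py <<'E'
import numpy as np
from scipy.spatial.transform import Rotation as Ro
def fk(q,s,phi,a,b,d,h):
    R1=Ro.from_euler('ZY',[phi+q[0]*s[0],q[1]]);p=np.array([0,0,h])+R1.apply([0,0,a])
    R2=R1*Ro.from_euler('ZY',[s[1]*q[2],q[3]]);p=p+R2.apply([0,0,b])
    R3=R2*Ro.from_euler('ZY',[s[2]*q[4],q[5]]);p=p+R3.apply([0,0,d])
    return p,R3.as_matrix()[:,2]
E
python3 - <<'E'
from h import *;from fk import *
from scipy.optimize import least_squares
D=[([ 1.06780622,0.52206053,-0.03631039,1.60002189,0.02120895,1.02109757],[.26194517,-.56709474,.24769196],[-0.,.001,-1])]
s=bot.observe();R=Ro.from_euler('xyz',s['tool_rot']).as_matrix();D.append((s['qpos'],s['position'],R[:,0]))
for S in [(i,j,k) for i in(1,-1) for j in (1,-1) for k in (1,-1)]:
    f=lambda v:np.concatenate([np.r_[np.subtract(fk(q,S,*v)[0],p),.3*np.subtract(fk(q,S,*v)[1],x)] for q,p,x in D])
    r=min((least_squares(f,[ph,.46,.46,.3,.4]) for ph in(-2.2,-.07)),key=lambda r:r.cost);print(S,r.cost,r.x.round(3))
E
```

```text
(1, 1, 1) 0.0010303941743511204 [ 0.888 -2.862  0.947 -0.434  2.786]
(1, 1, -1) 0.00047880753204887494 [-2.185  1.352 -0.057  0.442 -0.509]
(1, -1, 1) 0.000713886982942309 [-2.269  0.11   0.67   0.384  0.886]
(1, -1, -1) 7.992724439803104e-06 [-2.194  1.627 -0.219  0.385 -0.889]
(-1, 1, 1) 0.0012412301476996744 [-3.302 -4.17   1.716 -0.621  4.132]
(-1, 1, -1) 0.00046311045971558236 [-0.064  2.044 -0.462  0.579 -1.182]
(-1, -1, 1) 0.0006702216648721954 [-0.162 -0.744  1.168  0.389  1.889]
(-1, -1, -1) 5.7139030778461365e-06 [-0.086  0.788  0.273  0.385  0.093]
```

```bash
python3 - <<'E'
from h import *
rel((.42,.15,.36),(.3,-.5,-.8),(.85,.5,0));rel((.42,.15,.36),(.3,-.5,-.8),(-.85,-.5,0))
E
```

```text
t [-0.0241 -0.54   -0.4461] w [-89.69 -35.73  27.16]
t [-0.0241 -0.54   -0.4461] w [82.22 26.67 35.09]
```

```bash
python3 -m creep '[{"wx":-90,"wy":-36,"wz":27,"tx":-0.024,"ty":-0.54,"tz":-0.446,"claw":0},{"wx":-90,"wy":-36,"wz":27,"tx":-0.024,"ty":-0.54,"tz":-0.446,"claw":0},{"wx":-90,"wy":-36,"wz":27,"tx":-0.024,"ty":-0.54,"tz":-0.446,"claw":0},{"wx":-90,"wy":-36,"wz":27,"tx":-0.024,"ty":-0.54,"tz":-0.446,"claw":0},{"wx":-90,"wy":-36,"wz":27,"tx":-0.024,"ty":-0.54,"tz":-0.446,"claw":0},{"wx":-90,"wy":-36,"wz":27,"tx":-0.024,"ty":-0.54,"tz":-0.446,"claw":0},{"wx":-90,"wy":-36,"wz":27,"tx":-0.024,"ty":-0.54,"tz":-0.446,"claw":0},{"wx":-90,"wy":-36,"wz":27,"tx":-0.024,"ty":-0.54,"tz":-0.446,"claw":0}]'
cat > fit.py <<'E'
from h import *;from fk import *
from scipy.optimize import least_squares
import json,os
D=[([ 1.06780622,0.52206053,-0.03631039,1.60002189,0.02120895,1.02109757],[.26194517,-.56709474,.24769196],[-0.,.001,-1]),
([ 1.1,0.53,-0.1,1.59,-0.07,1.09],[.2931,-.5305,.2501],[.065,.113,-.992])]
s=bot.observe();R=Ro.from_euler('xyz',s['tool_rot']).as_matrix()
E=json.load(open('d.json')) if os.path.exists('d.json') else []
E.append([list(s['qpos']),list(s['position']),list(R[:,0])]);json.dump(E,open('d.json','w'));D+=E
for S in [(i,j,k) for i in(1,-1) for j in (1,-1) for k in (1,-1)]:
    f=lambda v:np.concatenate([np.r_[np.subtract(fk(q,S,*v)[0],p),.3*np.subtract(fk(q,S,*v)[1],x)] for q,p,x in D])
    r=min((least_squares(f,[ph,.46,.46,.3,.4]) for ph in(-2.2,-.07)),key=lambda r:r.cost)
    if r.cost<1e-3: print(S,r.cost,r.x.round(3))
E
python3 fit.py; python3 -c "from h import *;st()"
```

```text
clock: 1.05
position: [0.3664, -0.1393, 0.3139]
tool_rot: [0.292, 1.153, -1.262]
force: [2.6, -0.3, 0.4]
grip_width: 0.0854
(-1, -1, -1) 7.920630080451078e-05 [-0.096  0.532  0.423  0.363  0.37 ]
1.05 p [ 0.3664 -0.1393  0.3139] x [ 0.123 -0.386 -0.914] y [0.992 0.04  0.117] q [ 0.41 -0.   -0.52  2.22  0.52  0.91 -0.42] F [ 2.6 -0.3  0.4] M [0.37 0.04 0.02] g 0.0854
```

```bash
python3 fit.py >/dev/null; cat > ik.py <<'E'
from fk import *
from scipy.optimize import least_squares
V=[-0.096,.532,.423,.363,.37];S=(-1,-1,-1)
lo=np.array([-2.91,-.3,-1.5,.17,-1.26,.16]);hi=np.array([2.91,2.13,1.42,2.43,4.41,1.93])
def ik(p,x,q0):
    x=np.array(x)/np.linalg.norm(x)
    f=lambda q:np.r_[np.subtract(fk(q,S,*V)[0],p)*10,3*(fk(q,S,*V)[1]-x),.02*(q-q0)]
    r=least_squares(f,np.clip(q0,lo+.01,hi-.01),bounds=(lo,hi));return r.x,np.abs(r.fun[:6]).max()
E
python3 - <<'E'
from h import *;from ik import *
q0=np.array(bot.observe()['qpos'][:6])
for th in (-30,-45,-60,-75,-90):
  for dn in (0,20):
    x=np.array([np.cos(np.radians(th)),np.sin(np.radians(th)),-np.tan(np.radians(dn))]);x/=np.linalg.norm(x)
    p=np.array([.5485,-.0095,.172])+.002*x
    q,e=ik(p,x,q0);print(th,dn,q.round(2),round(e,3),'wrist',(p-.363*x).round(2))
for l in(0,20): print(ik((.53,.2,.08),(0,-0.0,-1),q0))
E
```

```text
-30 0 [-0.64  1.26 -0.09  2.42  1.96  1.87] 0.0 wrist [0.24 0.17 0.17]
-30 20 [-0.4   0.93 -0.36  2.43  2.01  1.57] 0.165 wrist [0.25 0.16 0.3 ]
-45 0 [-0.66  1.17 -0.16  2.23  1.69  1.75] 0.0 wrist [0.29 0.25 0.17]
-45 20 [-0.45  0.9  -0.36  2.32  1.76  1.51] 0.0 wrist [0.31 0.23 0.3 ]
-60 0 [-0.66  1.14 -0.16  2.02  1.46  1.72] 0.0 wrist [0.37 0.3  0.17]
-60 20 [-0.49  0.9  -0.33  2.11  1.48  1.49] 0.0 wrist [0.38 0.28 0.3 ]
-75 0 [-0.63  1.16 -0.15  1.8   1.27  1.76] 0.0 wrist [0.46 0.34 0.17]
-75 20 [-0.5   0.94 -0.29  1.89  1.25  1.54] 0.0 wrist [0.46 0.32 0.3 ]
-90 0 [-0.58  1.2  -0.13  1.57  1.1   1.86] 0.0 wrist [0.55 0.35 0.17]
-90 20 [-0.47  0.99 -0.25  1.68  1.06  1.65] 0.0 wrist [0.55 0.33 0.3 ]
(array([-0.04845316,  0.73988316, -0.59169934,  1.8771549 ,  0.6123158 ,
        0.71318965]), np.float64(6.817390973981596e-05))
(array([-0.04845316,  0.73988316, -0.59169934,  1.8771549 ,  0.6123158 ,
        0.71318965]), np.float64(6.817390973981596e-05))
```

```bash
python3 - <<'E'
from h import *
rel((.42,.13,.29),(.47,-.814,-.342),(.866,.5,0))
E
```

```text
t [-0.0756  0.0612 -0.2579] w [-24.43 -44.38  15.95]
```

```bash
python3 -m creep '[{"wx":-24.4,"wy":-44.4,"wz":16,"tx":-0.076,"ty":0.061,"tz":-0.258,"claw":0},{"wx":-24.4,"wy":-44.4,"wz":16,"tx":-0.076,"ty":0.061,"tz":-0.258,"claw":0},{"wx":-24.4,"wy":-44.4,"wz":16,"tx":-0.076,"ty":0.061,"tz":-0.258,"claw":0},{"wx":-24.4,"wy":-44.4,"wz":16,"tx":-0.076,"ty":0.061,"tz":-0.258,"claw":0},{"wx":-24.4,"wy":-44.4,"wz":16,"tx":-0.076,"ty":0.061,"tz":-0.258,"claw":0},{"wx":-24.4,"wy":-44.4,"wz":16,"tx":-0.076,"ty":0.061,"tz":-0.258,"claw":0},{"wx":-24.4,"wy":-44.4,"wz":16,"tx":-0.076,"ty":0.061,"tz":-0.258,"claw":0},{"wx":-24.4,"wy":-44.4,"wz":16,"tx":-0.076,"ty":0.061,"tz":-0.258,"claw":0}]'
python3 - <<'E'
from h import *
st()
d=np.array([.47,-.814,-.342]);rel(np.array([.5485,-.0095,.172])-.11*d,d,(.866,.5,0))
rel(np.array([.5485,-.0095,.172])+.002*d,d,(.866,.5,0))
E
```

```text
clock: 1.85
position: [0.4197, 0.1355, 0.2879]
tool_rot: [-0.002, 0.347, -1.04]
force: [-0.1, -1.5, 1.0]
grip_width: 0.0854
1.85 p [0.4197 0.1355 0.2879] x [ 0.476 -0.811 -0.34 ] y [ 0.862  0.507 -0.002] q [-0.52  0.67 -0.76  2.09  1.06  1.87 -1.36] F [-0.1 -1.5  1. ] M [ 0.83  0.53 -0.04] g 0.0854
t [ 0.1083  0.0386 -0.0441] w [ 0.27  0.14 -0.37]
t [ 0.2203  0.0379 -0.0443] w [ 0.27  0.14 -0.37]
```

```bash
python3 -m creep '[{"wx":0,"wy":0,"wz":-0.4,"tx":0.04,"ty":0.039,"tz":-0.044,"claw":0},{"wx":0,"wy":0,"wz":-0.4,"tx":0.08,"ty":0.038,"tz":-0.044,"claw":0},{"wx":0,"wy":0,"wz":-0.4,"tx":0.11,"ty":0.038,"tz":-0.044,"claw":0},{"wx":0,"wy":0,"wz":-0.4,"tx":0.11,"ty":0.038,"tz":-0.044,"claw":0}]'
python3 - <<'E'
from h import *
st()
f=bot.grab_frame('wrist');cv2.imwrite('pics/w1.png',f)
d=np.array([.47,-.814,-.342])
rel(np.array([.5485,-.0095,.172])+.002*d,d,(.866,.5,0))
E
```

```text
clock: 2.25
position: [0.4978, 0.0743, 0.2074]
tool_rot: [-0.009, 0.344, -1.054]
force: [-1.5, -0.5, 1.2]
grip_width: 0.0857
2.25 p [0.4978 0.0743 0.2074] x [ 0.465 -0.818 -0.338] y [ 0.868  0.497 -0.008] q [-0.39  0.81 -0.64  2.08  1.29  1.76 -1.37] F [-1.5 -0.5  1.2] M [0.91 0.51 0.03] g 0.0857
t [ 0.1083  0.0019 -0.0002] w [0.33 0.19 0.23]
```

View pics/w1.png

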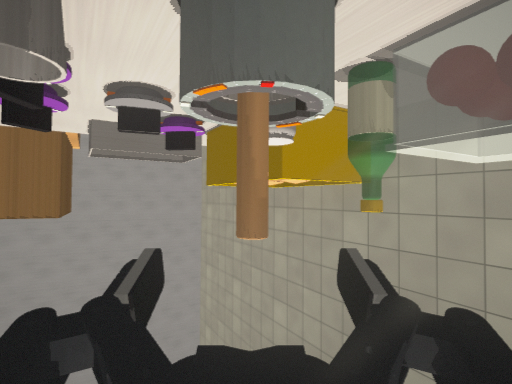

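```bash
python3 -m creep '[{"wx":0,"wy":0,"wz":0,"tx":0.03,"ty":0.002,"tz":0,"claw":0},{"wx":0,"wy":0,"wz":0,"tx":0.07,"ty":0.002,"tz":0,"claw":0},{"wx":0,"wy":0,"wz":0,"tx":0.108,"ty":0.002,"tz":0,"claw":0},{"wx":0,"wy":0,"wz":0,"tx":0.108,"ty":0.002,"tz":0,"claw":0.3},{"wx":0,"wy":0,"wz":0,"tx":0.108,"ty":0.002,"tz":0,"claw":1},{"wx":0,"wy":0,"wz":0,"tx":0.108,"ty":0.002,"tz":0,"claw":1},{"wx":0,"wy":0,"wz":0,"tx":0.108,"ty":0.002,"tz":0,"claw":1},{"wx":0,"wy":0,"wz":0,"tx":0.108,"ty":0.002,"tz":0,"claw":1}]' 90
python3 -c "
from h import *
st()"
```

```text
clock: 3.1
position: [0.5494, -0.0099, 0.172]
tool_rot: [-0.007, 0.346, -1.05]
force: [-1.5, 0.4, 3.5]
grip_width: 0.0236
3.1 p [ 0.5494 -0.0099  0.172 ] x [ 0.468 -0.816 -0.339] y [ 0.866  0.5   -0.006] q [-0.25  0.86 -0.55  2.11  1.48  1.66 -1.36] F [-1.5  0.4  3.5] M [ 0.47  0.2  -0.06] g 0.0236
```

```bash
python3 -m creep '[{"wx":0,"wy":0,"wz":0,"tx":-0.003,"ty":0,"tz":0.009,"claw":1},{"wx":0,"wy":0,"wz":0,"tx":-0.010,"ty":0,"tz":0.028,"claw":1},{"wx":0,"wy":0,"wz":0,"tx":-0.020,"ty":0,"tz":0.056,"claw":1},{"wx":0,"wy":0,"wz":0,"tx":-0.030,"ty":0,"tz":0.084,"claw":1},{"wx":0,"wy":0,"wz":0,"tx":-0.041,"ty":0,"tz":0.113,"claw":1},{"wx":0,"wy":0,"wz":0,"tx":-0.041,"ty":0,"tz":0.113,"claw":1}]'
python3 - <<'E'
from h import *
st()
for n in ("side","scene"):
  f=bot.grab_frame(n);cv2.imwrite(f'pics/{n}1.png',f)
E
```

```text
clock: 3.7
position: [0.5503, -0.0086, 0.2963]
tool_rot: [-0.001, 0.344, -1.048]
force: [0.2, -0.4, -2.2]
grip_width: 0.0238
3.7 p [ 0.5503 -0.0086  0.2963] x [ 0.47  -0.815 -0.338] y [ 0.866  0.5   -0.001] q [-0.2   0.61 -0.61  2.09  1.4   1.65 -1.11] F [ 0.2 -0.4 -2.2] M [ 1.23  0.65 -0.01] g 0.0238
```

View pics/side1.png

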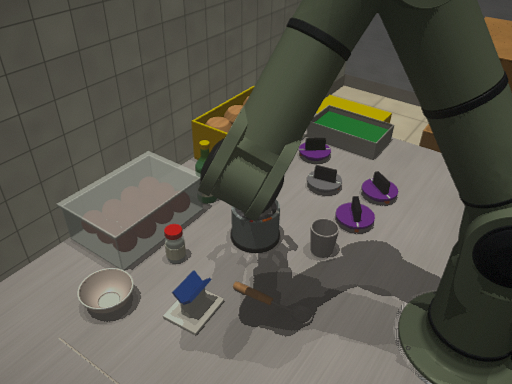

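View pics/scene1.png

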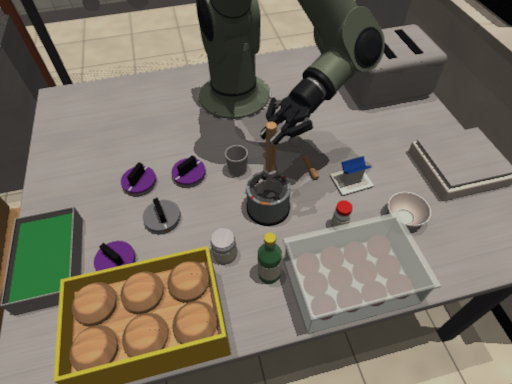

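```bash
cat > pl.py <<'E'
from h import *
import sys
z=float(sys.argv[1]);sh=.008
s=bot.observe();R=Ro.from_euler('xyz',s['tool_rot']).as_matrix()
a=np.radians(20);h=np.array([np.cos(np.radians(-85)),np.sin(np.radians(-85)),0]);Z=np.array([0,0,1.])
x=-np.cos(a)*Z-np.sin(a)*h; y=np.cross(h,Z)*-1
y=np.cross(Z,h)
g=np.array([.524,.267,z])+(.061+sh)*h
print('target',g+.002*x);rel(g+.002*x,x,y)
E
python3 pl.py .22
```

```text
target [0.52995413 0.198944   0.21812061]
t [-0.1537  0.0871 -0.1345] w [ 25.23  88.7  -11.51]
```

```bash
python3 -m creep '[{"wx":25.2,"wy":88.7,"wz":-11.5,"tx":-0.154,"ty":0.087,"tz":-0.134,"claw":1},{"wx":25.2,"wy":88.7,"wz":-11.5,"tx":-0.154,"ty":0.087,"tz":-0.134,"claw":1},{"wx":25.2,"wy":88.7,"wz":-11.5,"tx":-0.154,"ty":0.087,"tz":-0.134,"claw":1},{"wx":25.2,"wy":88.7,"wz":-11.5,"tx":-0.154,"ty":0.087,"tz":-0.134,"claw":1},{"wx":25.2,"wy":88.7,"wz":-11.5,"tx":-0.154,"ty":0.087,"tz":-0.134,"claw":1},{"wx":25.2,"wy":88.7,"wz":-11.5,"tx":-0.154,"ty":0.087,"tz":-0.134,"claw":1},{"wx":25.2,"wy":88.7,"wz":-11.5,"tx":-0.154,"ty":0.087,"tz":-0.134,"claw":1},{"wx":25.2,"wy":88.7,"wz":-11.5,"tx":-0.154,"ty":0.087,"tz":-0.134,"claw":1}]'
python3 -c "
from h import *
st()"; python3 pl.py .22
```

```text
clock: 4.6
position: [0.5296, 0.1995, 0.2184]
tool_rot: [0.909, 1.486, -0.472]
force: [0.2, -0.4, -2.6]
grip_width: 0.0237
4.6 p [0.5296 0.1995 0.2184] x [ 0.075 -0.038 -0.996] y [0.98  0.19  0.067] q [ 0.2   0.62 -1.02  1.8   0.7   1.06 -0.9 ] F [ 0.2 -0.4 -2.6] M [0.01 0.13 0.05] g 0.0237
target [0.52995413 0.198944   0.21812061]
t [0.0003 0.0002 0.0006] w [ 6.52 22.76 -2.91]
```

```bash
python3 -m creep '[{"wx":6.5,"wy":22.8,"wz":-2.9,"tx":0,"ty":0,"tz":0,"claw":1},{"wx":6.5,"wy":22.8,"wz":-2.9,"tx":0,"ty":0,"tz":0,"claw":1},{"wx":6.5,"wy":22.8,"wz":-2.9,"tx":0,"ty":0,"tz":0,"claw":1},{"wx":6.5,"wy":22.8,"wz":-2.9,"tx":0,"ty":0,"tz":0,"claw":1},{"wx":6.5,"wy":22.8,"wz":-2.9,"tx":0,"ty":0,"tz":0,"claw":1}]'
python3 - <<'E'
from h import *
st()
for n in ("side","scene"):
  f=bot.grab_frame(n);cv2.imwrite(f'pics/{n}2.png',f)
a=cv2.imread('pics/side2.png')[190:340,120:320];b=cv2.imread('pics/scene2.png')[80:230,270:470]
cv2.imwrite('pics/z2.png',np.hstack([cv2.resize(a,None,fx=2,fy=2),cv2.resize(b,None,fx=2,fy=2)]))
E
python3 pl.py .08
```

```text
clock: 5.1
position: [0.5292, 0.1989, 0.2172]
tool_rot: [-3.135, 1.222, 1.664]
force: [-0.9, 1.4, -1.4]
grip_width: 0.0237
5.1 p [0.5292 0.1989 0.2172] x [-0.032  0.341 -0.94 ] y [ 0.996  0.087 -0.002] q [ 0.51  0.74 -1.19  1.82  0.47  0.88 -0.7 ] F [-0.9  1.4 -1.4] M [-0.55 -0.05  0.02] g 0.0237
target [0.52995413 0.198944   0.07812061]
t [0.1311 0.0009 0.0494] w [0.14 0.03 0.06]
```

View pics/z2.png

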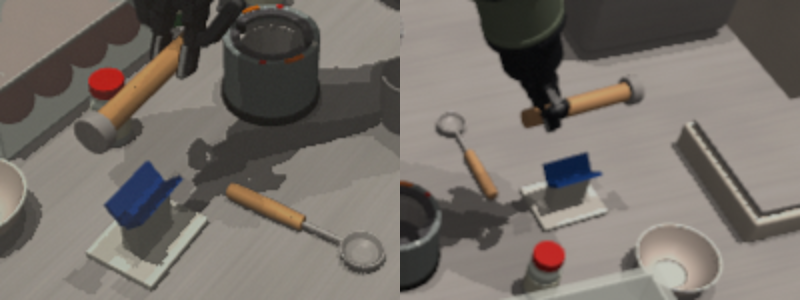

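```bash
python3 - <<'E'
from h import *
cs=bot.get_calibration('scene');cd=bot.get_calibration('side')
def tri(a,b):
    P=[np.c_[np.array(c['R']),np.array(c['t'])] for c in(cs,cd)]
    n=[np.array([[(p[0]-c['cx'])/c['fx']],[(p[1]-c['cy'])/c['fy']]]) for p,c in((a,cs),(b,cd))]
    X=cv2.triangulatePoints(P[0],P[1],n[0],n[1])[:,0];return X[:3]/X[3]
print(tri((386.,125.),(168.5,256)))
h=np.array([.087,-.996,0]);g=np.array([.5292,.1989,.219])
for d in(-.137,-.121,.033):print(d,g+d*h,proj(cs,g+d*h),proj(cd,g+d*h))
E
```

```text
[0.51814751 0.32823882 0.21855922]
-0.137 [0.517281 0.335352 0.219   ] (np.float64(387.012040901732), np.float64(123.71976792594556)) (np.float64(164.14538062239254), np.float64(258.5771511386143))
-0.121 [0.518673 0.319416 0.219   ] (np.float64(381.8915823685305), np.float64(125.09657845171476)) (np.float64(169.57641692697013), np.float64(253.3801073544677))
0.033 [0.532071 0.166032 0.219   ] (np.float64(331.0280775342192), np.float64(138.77297254402393)) (np.float64(215.4470639163587), np.float64(209.48576611980266))
```

```bash
python3 -m creep '[{"wx":0,"wy":0,"wz":0,"tx":0.03,"ty":0.001,"tz":0.011,"claw":1},{"wx":0,"wy":0,"wz":0,"tx":0.065,"ty":0.001,"tz":0.0245,"claw":1},{"wx":0,"wy":0,"wz":0,"tx":0.095,"ty":0.001,"tz":0.036,"claw":1},{"wx":0,"wy":0,"wz":0,"tx":0.115,"ty":0.001,"tz":0.0435,"claw":1},{"wx":0,"wy":0,"wz":0,"tx":0.124,"ty":0.001,"tz":0.0467,"claw":1},{"wx":0,"wy":0,"wz":0,"tx":0.128,"ty":0.001,"tz":0.0482,"claw":1},{"wx":0,"wy":0,"wz":0,"tx":0.131,"ty":0.001,"tz":0.0494,"claw":1},{"wx":0,"wy":0,"wz":0,"tx":0.131,"ty":0.001,"tz":0.0494,"claw":1}]'
python3 - <<'E'
from h import *
st()
for n in ("side","scene"):
  f=bot.grab_frame(n);cv2.imwrite(f'pics/{n}3.png',f)
a=cv2.imread('pics/side3.png')[190:340,120:320];b=cv2.imread('pics/scene3.png')[80:230,270:470]
cv2.imwrite('pics/z3.png',np.hstack([cv2.resize(a,None,fx=2,fy=2),cv2.resize(b,None,fx=2,fy=2)]))
E
python3 pl.py .08
```

```text
clock: 6.0
position: [0.5301, 0.1999, 0.0795]
tool_rot: [3.138, 1.222, 1.659]
force: [-5.8, -0.5, 8.5]
grip_width: 0.0233
6.0 p [0.5301 0.1999 0.0795] x [-0.03  0.34 -0.94] y [0.996 0.091 0.001] q [ 0.39  0.9  -0.99  1.9   0.65  0.64 -0.78] F [-5.8 -0.5  8.5] M [0.25 1.06 0.59] g 0.0233
target [0.52995413 0.198944   0.07812061]
t [ 0.0011 -0.0002  0.0014] w [0.23 0.01 0.01]
```

View pics/z3.png

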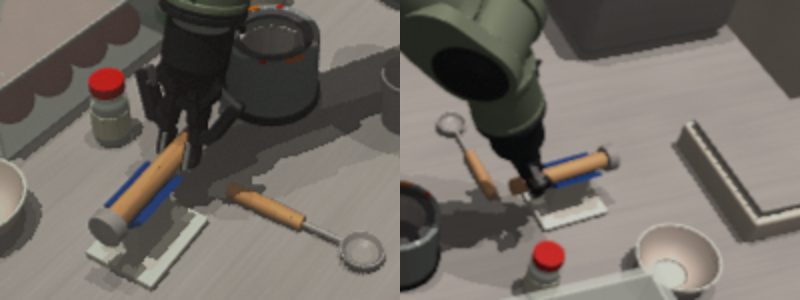

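```bash
python3 -m creep '[{"wx":0,"wy":0,"wz":0,"tx":0,"ty":-0.001,"tz":0,"claw":1},{"wx":0,"wy":0,"wz":0,"tx":0,"ty":-0.001,"tz":0,"claw":0.5},{"wx":0,"wy":0,"wz":0,"tx":0,"ty":-0.001,"tz":0,"claw":0},{"wx":0,"wy":0,"wz":0,"tx":0,"ty":-0.001,"tz":0,"claw":0},{"wx":0,"wy":0,"wz":0,"tx":0,"ty":-0.001,"tz":0,"claw":0}]'
python3 -c "
from h import *
st()"
```

```text
clock: 6.6
position: [0.5292, 0.1997, 0.0797]
tool_rot: [3.137, 1.222, 1.658]
force: [0.2, -0.3, -0.4]
grip_width: 0.0796
6.6 p [0.5292 0.1997 0.0797] x [-0.03   0.341 -0.94 ] y [0.996 0.091 0.001] q [ 0.39  0.89 -0.99  1.9   0.65  0.64 -0.78] F [ 0.2 -0.3 -0.4] M [-0.33 -0.03  0.02] g 0.0796
```

```bash
python3 -m creep '[{"wx":0,"wy":0,"wz":0,"tx":-0.02,"ty":0,"tz":0,"claw":0},{"wx":0,"wy":0,"wz":0,"tx":-0.06,"ty":0,"tz":0,"claw":0},{"wx":0,"wy":0,"wz":0,"tx":-0.11,"ty":0,"tz":0,"claw":0},{"wx":0,"wy":0,"wz":0,"tx":-0.16,"ty":0,"tz":0,"claw":0},{"wx":0,"wy":0,"wz":0,"tx":-0.19,"ty":0,"tz":0,"claw":0}]'
python3 - <<'E'
from h import *
st()
a=np.radians(100.5)
rel((.516,-.327,.25),(0,0,-1),(np.cos(a),np.sin(a),0))
E
```

```text
clock: 7.1
position: [0.5354, 0.1342, 0.2613]
tool_rot: [3.131, 1.222, 1.651]
force: [0.3, 0.2, -0.6]
grip_width: 0.0855
7.1 p [0.5354 0.1342 0.2613] x [-0.027  0.341 -0.94 ] y [0.996 0.09  0.004] q [ 0.67  0.7  -1.26  1.78  0.41  1.   -0.57] F [ 0.3  0.2 -0.6] M [-0.37 -0.05 -0.02] g 0.0855
t [-0.146  -0.0608  0.4338] w [-94.24 -14.97 -16.77]
```

```bash
python3 -m creep '[{"wx":-94.2,"wy":-15,"wz":-16.8,"tx":-0.146,"ty":-0.061,"tz":0.434,"claw":0},{"wx":-94.2,"wy":-15,"wz":-16.8,"tx":-0.146,"ty":-0.061,"tz":0.434,"claw":0},{"wx":-94.2,"wy":-15,"wz":-16.8,"tx":-0.146,"ty":-0.061,"tz":0.434,"claw":0},{"wx":-94.2,"wy":-15,"wz":-16.8,"tx":-0.146,"ty":-0.061,"tz":0.434,"claw":0},{"wx":-94.2,"wy":-15,"wz":-16.8,"tx":-0.146,"ty":-0.061,"tz":0.434,"claw":0},{"wx":-94.2,"wy":-15,"wz":-16.8,"tx":-0.146,"ty":-0.061,"tz":0.434,"claw":0},{"wx":-94.2,"wy":-15,"wz":-16.8,"tx":-0.146,"ty":-0.061,"tz":0.434,"claw":0},{"wx":-94.2,"wy":-15,"wz":-16.8,"tx":-0.146,"ty":-0.061,"tz":0.434,"claw":0}]'
python3 - <<'E'
from h import *
st()
a=np.radians(100.5)
rel((.516,-.327,.25),(0,0,-1),(np.cos(a),np.sin(a),0))
E
```

```text
clock: 7.9
position: [0.5181, -0.2667, 0.2509]
tool_rot: [2.55, 1.459, 2.261]
force: [-0.1, -0.6, 0.5]
grip_width: 0.0856
7.9 p [ 0.5181 -0.2667  0.2509] x [-0.071  0.086 -0.994] y [0.287 0.956 0.062] q [ 1.18  0.92 -1.43  1.59  0.81  1.49  0.98] F [-0.1 -0.6  0.5] M [-0.1  -0.12  0.05] g 0.0856
t [-0.0041 -0.0583  0.015 ] w [-27.02  -4.35  -4.74]
```

```bash
python3 -m creep '[{"wx":-27,"wy":-4.3,"wz":-4.7,"tx":-0.004,"ty":-0.058,"tz":0.015,"claw":0},{"wx":-27,"wy":-4.3,"wz":-4.7,"tx":-0.004,"ty":-0.058,"tz":0.015,"claw":0},{"wx":-27,"wy":-4.3,"wz":-4.7,"tx":-0.004,"ty":-0.058,"tz":0.015,"claw":0},{"wx":-27,"wy":-4.3,"wz":-4.7,"tx":-0.004,"ty":-0.058,"tz":0.015,"claw":0},{"wx":-27,"wy":-4.3,"wz":-4.7,"tx":-0.004,"ty":-0.058,"tz":0.015,"claw":0}]'
python3 - <<'E'
from h import *
st()
c=bot.get_calibration('wrist')
f=bot.grab_frame('wrist');cv2.imwrite('pics/w4.png',f)
for n in ("side","scene"):
  f=bot.grab_frame(n);cv2.imwrite(f'pics/{n}4.png',f)
a=cv2.imread('pics/side4.png')[190:340,120:320];b=cv2.imread('pics/scene4.png')[80:230,270:470]
cv2.imwrite('pics/z4.png',np.hstack([cv2.resize(a,None,fx=2,fy=2),cv2.resize(b,None,fx=2,fy=2)]))
np.save('cw4.npy',c,allow_pickle=True)
E
```

```text
clock: 8.4
position: [0.5158, -0.3268, 0.2499]
tool_rot: [2.368, 1.57, 2.552]
force: [-0.3, -0.1, 0.3]
grip_width: 0.0854
8.4 p [ 0.5158 -0.3268  0.2499] x [-0.001  0.001 -1.   ] y [-0.183  0.983  0.001] q [ 1.26  0.93 -1.45  1.6   0.93  1.46  1.49] F [-0.3 -0.1  0.3] M [ 0.02  0.   -0.01] g 0.0854
```

View pics/w4.png

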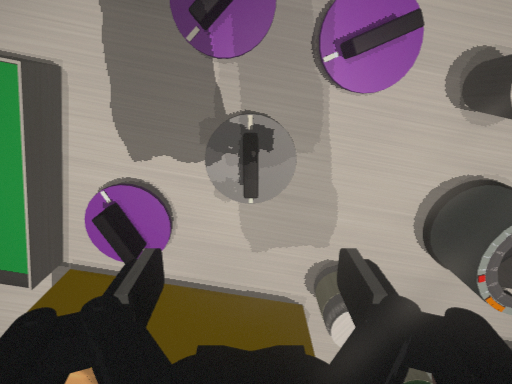

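View pics/z4.png

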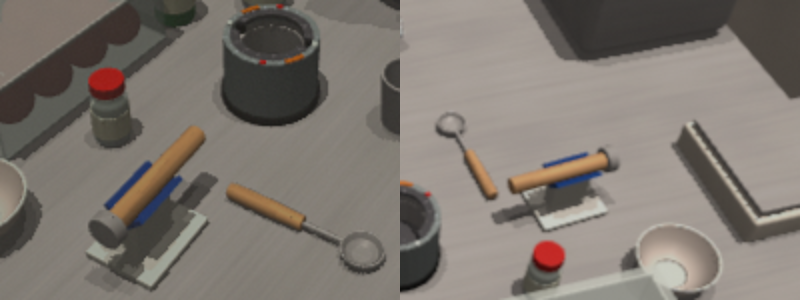

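```bash
python3 - <<'E'
from m import *
c=np.load('cw4.npy',allow_pickle=True).item()
f=cv2.imread('pics/w4.png');h=cv2.cvtColor(f,cv2.COLOR_BGR2HSV);H,S,V=[h[...,i].astype(int) for i in range(3)]
m=((S<60)&(V>170)).astype(np.uint8)
Q=[]
for a,ce in comps(m,(235,112,265,210),3)[0]:
    X=ray(c,*ce,.026);print(a,ce.round(1),X.round(4))
m=((V<45)).astype(np.uint8)
roi=(236,125,266,205);cc,l=comps(m,roi,100)
for a,ce in cc: print('handle dark',a,ce.round(1),ray(c,*ce,.066).round(4))
i=np.argmax([np.sum(l==k) for k in range(1,l.max()+1)])+1
pts=np.argwhere(l==i)[:,::-1].astype(np.float32);print(cv2.minAreaRect(pts), pts.min(0),pts.max(0))
# disc extents left/right
for u,v in((206,157),(296,157)):print(ray(c,u,v,.026).round(4))
E
python3 -c "
import cv2
f=cv2.imread('pics/w4.png')[105:215,195:305];cv2.imwrite('pics/w4z.png',cv2.resize(f,(550,550),interpolation=2))"
```

```text
45 [249.6 120.5] [ 0.4695 -0.3357  0.026 ]
16 [250.5 200.5] [ 0.5637 -0.3172  0.026 ]
32 [236.4 205.5] [ 0.5733 -0.333   0.026 ]
handle dark 392 [249.4 147.1] [ 0.4922 -0.3317  0.066 ]
((250.0, 148.5), (31.0, 14.0), 90.0) [243. 133.] [257. 164.]
[ 0.5199 -0.3783  0.026 ]
[ 0.5007 -0.2746  0.026 ]
```

View pics/w4z.png

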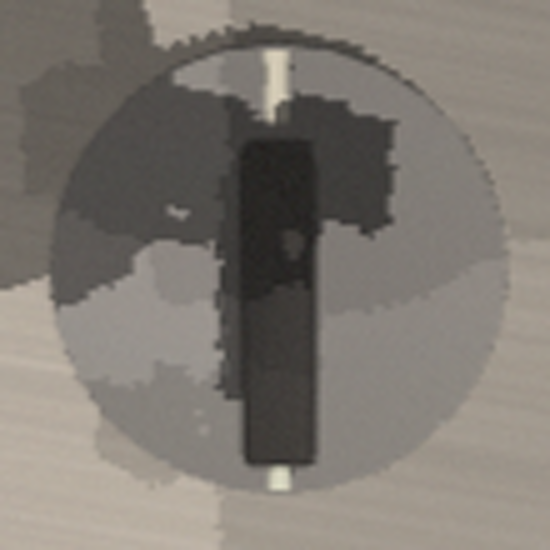

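```bash
python3 - <<'E'
from m import *
c=np.load('cw4.npy',allow_pickle=True).item()
print(ray(c,251,158.6,.026),ray(c,250.9,165.4,.066))
for z,p in((.026,[(251,114),(251,203.3)]),(.066,[(250.5,133),(251,198)])):
    a,b=[ray(c,*q,z) for q in p];print((a+b)/2,np.linalg.norm(a-b))
E
```

```text
[ 0.51215326 -0.32615145  0.026     ] [ 0.51078868 -0.32669147  0.066     ]
[ 0.51467997 -0.32568083  0.026     ] 0.10689384005983234
[ 0.51210344 -0.32659747  0.066     ] 0.06984291171468412
```

```bash
python3 - <<'E'
from h import *
a=np.radians(101.1)
rel((.513,-.3265,.05),(0,0,-1),(np.cos(a),np.sin(a),0))
E
```

```text
t [ 0.1999  0.0006 -0.0028] w [-0.71 -0.06 -0.07]
```

```bash
python3 -m creep '[{"wx":-0.7,"wy":0,"wz":0,"tx":0.04,"ty":0.0006,"tz":-0.003,"claw":0},{"wx":-0.7,"wy":0,"wz":0,"tx":0.085,"ty":0.0006,"tz":-0.003,"claw":0.2},{"wx":-0.7,"wy":0,"wz":0,"tx":0.13,"ty":0.0006,"tz":-0.003,"claw":0.3},{"wx":-0.7,"wy":0,"wz":0,"tx":0.165,"ty":0.0006,"tz":-0.003,"claw":0.4},{"wx":-0.7,"wy":0,"wz":0,"tx":0.19,"ty":0.0006,"tz":-0.003,"claw":0.4},{"wx":-0.7,"wy":0,"wz":0,"tx":0.2,"ty":0.0006,"tz":-0.003,"claw":0.4},{"wx":-0.7,"wy":0,"wz":0,"tx":0.2,"ty":0.0006,"tz":-0.003,"claw":0.4}]'
python3 - <<'E'
from h import *
st()
a=np.radians(101.1)
rel((.513,-.3265,.05),(0,0,-1),(np.cos(a),np.sin(a),0))
E
```

```text
clock: 9.25
position: [0.5127, -0.3262, 0.0492]
tool_rot: [2.211, 1.568, 2.404]
force: [0.9, 0.8, 1.1]
grip_width: 0.0516
9.25 p [ 0.5127 -0.3262  0.0492] x [-0.002  0.002 -1.   ] y [-0.192  0.981  0.002] q [ 1.21  1.15 -1.27  1.73  1.18  1.23  1.37] F [0.9 0.8 1.1] M [ 0.    0.05 -0.01] g 0.0516
t [-0.0008 -0.0004  0.0003] w [-0.04 -0.1  -0.14]
```

Close on the handle and lift.

```bash
python3 -m creep '[{"wx":0,"wy":0,"wz":0,"tx":0,"ty":0,"tz":0,"claw":0.7},{"wx":0,"wy":0,"wz":0,"tx":0,"ty":0,"tz":0,"claw":1},{"wx":0,"wy":0,"wz":0,"tx":0,"ty":0,"tz":0,"claw":1},{"wx":0,"wy":0,"wz":0,"tx":0,"ty":0,"tz":0,"claw":1},{"wx":0,"wy":0,"wz":0,"tx":-0.01,"ty":0,"tz":0,"claw":1},{"wx":0,"wy":0,"wz":0,"tx":-0.04,"ty":0,"tz":0,"claw":1},{"wx":0,"wy":0,"wz":0,"tx":-0.09,"ty":0,"tz":0,"claw":1},{"wx":0,"wy":0,"wz":0,"tx":-0.13,"ty":0,"tz":0,"claw":1}]' 80
python3 - <<'E'
from h import *
st()
a=np.radians(104.1)
rel((.5545,-.0155,.2),(0,0,-1),(np.cos(a),np.sin(a),0))
E
```

```text
clock: 10.05
position: [0.5131, -0.326, 0.1824]
tool_rot: [1.916, 1.568, 2.11]
force: [-0.7, -1.1, -1.4]
grip_width: 0.0149
10.05 p [ 0.5131 -0.326   0.1824] x [-0.001  0.002 -1.   ] y [-0.192  0.981  0.002] q [ 1.25  1.   -1.4   1.67  1.    1.37  1.46] F [-0.7 -1.1 -1.4] M [-0.05 -0.04 -0.01] g 0.0149
t [-0.017   0.2968  0.1003] w [-3.01 -0.04 -0.13]
```

```bash
python3 -m creep '[{"wx":-3,"wy":0,"wz":0,"tx":-0.017,"ty":0.03,"tz":0.01,"claw":1},{"wx":-3,"wy":0,"wz":0,"tx":-0.017,"ty":0.075,"tz":0.025,"claw":1},{"wx":-3,"wy":0,"wz":0,"tx":-0.017,"ty":0.12,"tz":0.04,"claw":1},{"wx":-3,"wy":0,"wz":0,"tx":-0.017,"ty":0.165,"tz":0.056,"claw":1},{"wx":-3,"wy":0,"wz":0,"tx":-0.017,"ty":0.21,"tz":0.071,"claw":1},{"wx":-3,"wy":0,"wz":0,"tx":-0.017,"ty":0.255,"tz":0.086,"claw":1},{"wx":-3,"wy":0,"wz":0,"tx":-0.017,"ty":0.297,"tz":0.1,"claw":1},{"wx":-3,"wy":0,"wz":0,"tx":-0.017,"ty":0.297,"tz":0.1,"claw":1}]'
python3 - <<'E'
from h import *
st()
c=bot.get_calibration('wrist')
f=bot.grab_frame('wrist');cv2.imwrite('pics/w5.png',f)
for n in ("side","scene"):
  f=bot.grab_frame(n);cv2.imwrite(f'pics/{n}5.png',f)
a=cv2.imread('pics/side5.png')[140:290,160:310];b=cv2.imread('pics/scene5.png')[110:260,200:350]
cv2.imwrite('pics/z5.png',np.hstack([cv2.resize(a,None,fx=2.6,fy=2.6),cv2.resize(b,None,fx=2.6,fy=2.6)]))
np.save('cw5.npy',c,allow_pickle=True)
E
```

```text
clock: 10.85
position: [0.5541, -0.0089, 0.2019]
tool_rot: [1.053, 1.567, 1.307]
force: [-0.4, -1.2, -1.5]
grip_width: 0.0145
10.85 p [ 0.5541 -0.0089  0.2019] x [ 0.001  0.004 -1.   ] y [-0.251  0.968  0.003] q [ 0.77  0.89 -1.4   1.79  0.92  1.3   0.95] F [-0.4 -1.2 -1.5] M [-0.05  0.03  0.03] g 0.0145
```

View pics/w5.png

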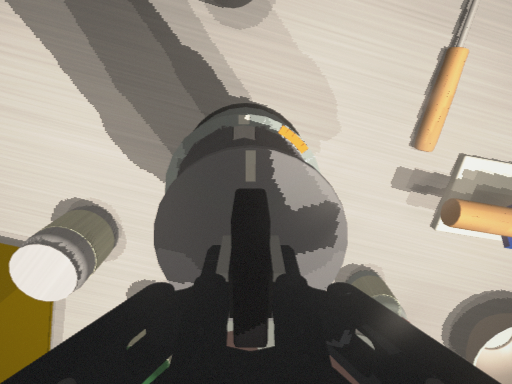

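View pics/z5.png

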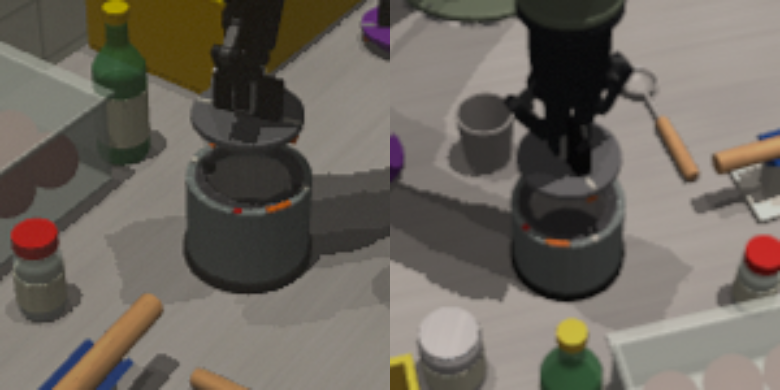

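```bash
python3 - <<'E'
from m import *
c=np.load('cw5.npy',allow_pickle=True).item()
f=cv2.imread('pics/w5.png');cv2.imwrite('pics/w5z.png',cv2.resize(f[95:215,160:350],None,fx=4,fy=4,interpolation=2))
h=cv2.cvtColor(f,cv2.COLOR_BGR2HSV);H,S,V=[h[...,i].astype(int) for i in range(3)]
m=((H>8)&(H<22)&(S>150)&(V>140)).astype(np.uint8)
for a,ce in comps(m,(270,115,320,160),5)[0]:print('or',a,ce,ray(c,*ce,.1))
E
```

```text
or 266 [292.70676692 138.40601504] [0.50236469 0.01087349 0.1       ]
```

View pics/w5z.png

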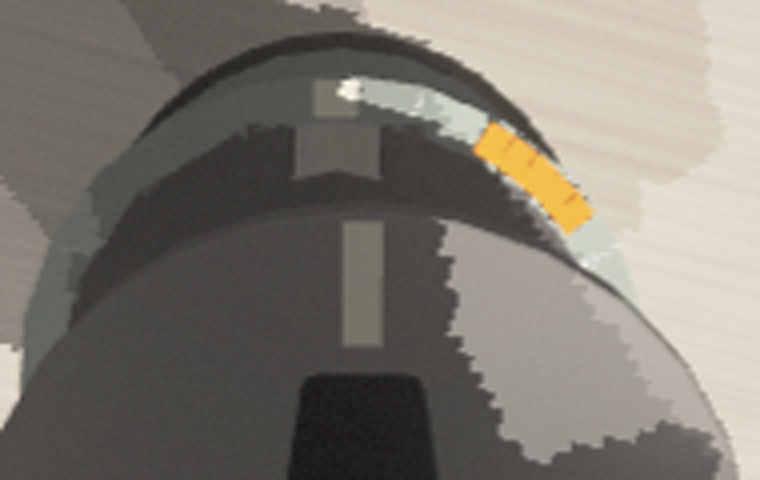

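```bash
python3 - <<'E'
from m import *
c=np.load('cw5.npy',allow_pickle=True).item()
w=ray(c,244.1,119.5,.1)[:2];o=ray(c,292.7,138.4,.1)[:2]
print('white',w,'orange',o)
# centre: |w-C|=|o-C|, angle 40 cw from w to o  => C = solve
R=Ro.from_euler('z',-40,degrees=True).as_matrix()[:2,:2]
C=np.linalg.solve(np.eye(2)-R,o-R@w);d=w-C
print('C',C,'r',np.linalg.norm(d),'yaw',np.degrees(np.arctan2(-d[1],-d[0])))
for cc in ((.5545,-.0155),):
  d=w-np.array(cc);e=o-np.array(cc);print('yaw from w',np.degrees(np.arctan2(-d[1],-d[0])),'from o',np.degrees(np.arctan2(-e[1],-e[0]))+40,np.linalg.norm(d),np.linalg.norm(e))
z=.179
a=ray(c,250.7,150.3,z);b=ray(c,250.5,181.5,z);d=b-a;print('ptr',a,b,np.linalg.norm(d),np.degrees(np.arctan2(d[1],d[0])))
u=d/np.linalg.norm(d);print('lid centre from outer edge r=.054:',a+.054*u)
E
```

```text
white [ 0.49807636 -0.02771463] orange [0.50236166 0.01086726]
C [ 0.55322045 -0.01431057] r 0.05674979956560368 yaw 13.662124329287911
yaw from w 12.21494894395308 from o 13.173484596946444 0.057730615167391114 0.05842635318242039
ptr [ 0.50438161 -0.02156247  0.179     ] [ 0.51997815 -0.01761201  0.179     ] 0.01608907110903619 14.213551468142791
lid centre from outer edge r=.054: [ 0.55672853 -0.00830349  0.179     ]
```

```bash
cat > ins.py <<'E'
from h import *
import sys
a=np.radians(90+float(sys.argv[4]))
st();rel([float(v) for v in sys.argv[1:4]],(0,0,-1),(np.cos(a),np.sin(a),0))
E
python3 ins.py .553 -.0152 .155 13.8
```

```text
11.0 p [ 0.5541 -0.0155  0.2006] x [-0.001  0.001 -1.   ] y [-0.244  0.97   0.001] q [ 0.78  0.89 -1.4   1.79  0.92  1.3   0.95] F [-0.3  0.3 -2.1] M [-0.05  0.02  0.02] g 0.0148
t [ 0.0456  0.0005 -0.001 ] w [ 0.32 -0.03 -0.08]
```

```bash
python3 -m creep '[{"wx":0.3,"wy":0,"wz":0,"tx":0.02,"ty":0,"tz":-0.001,"claw":1},{"wx":0.3,"wy":0,"wz":0,"tx":0.045,"ty":0,"tz":-0.001,"claw":1},{"wx":0.3,"wy":0,"wz":0,"tx":0.045,"ty":0,"tz":-0.001,"claw":1},{"wx":0.3,"wy":0,"wz":0,"tx":0.045,"ty":0,"tz":-0.001,"claw":1}]'
python3 ins.py .553 -.0152 .131 13.8
python3 - <<'E'
from h import *
for n in ("side","scene"):
  f=bot.grab_frame(n);cv2.imwrite(f'pics/{n}6.png',f)
a=cv2.imread('pics/side6.png')[170:270,205:305];b=cv2.imread('pics/scene6.png')[140:240,220:320]
cv2.imwrite('pics/z6.png',np.hstack([cv2.resize(a,None,fx=4,fy=4),cv2.resize(b,None,fx=4,fy=4)]))
E
```

```text
clock: 11.4
position: [0.5529, -0.0163, 0.1555]
tool_rot: [2.146, 1.568, 2.386]
force: [0.5, -0.5, -1.8]
grip_width: 0.015
11.4 p [ 0.5529 -0.0163  0.1555] x [-0.002  0.002 -1.   ] y [-0.238  0.971  0.002] q [ 0.75  0.94 -1.35  1.83  0.98  1.24  0.91] F [ 0.5 -0.5 -1.8] M [ 0.05 -0.02 -0.02] g 0.015
t [0.0245 0.001  0.0004] w [-0.04 -0.08 -0.12]
```

View pics/z6.png

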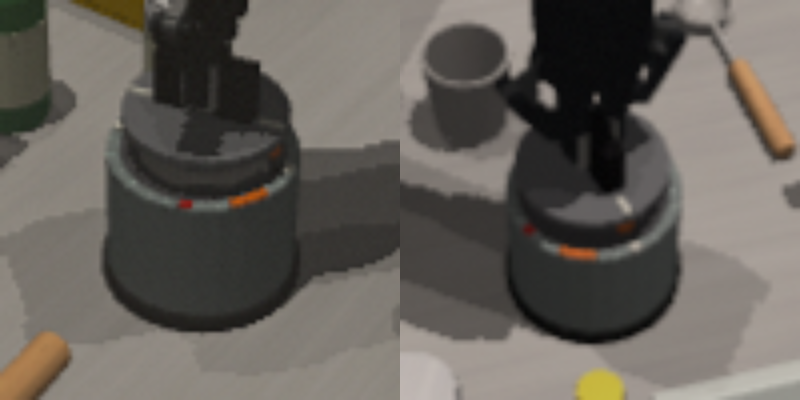

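Looks centred; pointer lines up with the white mark. Lower gently.

```bash
python3 -m creep '[{"wx":0,"wy":0,"wz":0,"tx":0.004,"ty":0.001,"tz":0,"claw":1},{"wx":0,"wy":0,"wz":0,"tx":0.009,"ty":0.001,"tz":0,"claw":1},{"wx":0,"wy":0,"wz":0,"tx":0.013,"ty":0.001,"tz":0,"claw":1},{"wx":0,"wy":0,"wz":0,"tx":0.013,"ty":0.001,"tz":0,"claw":1}]'
python3 ins.py .553 -.0152 .131 13.8
```

```text
clock: 11.9
position: [0.5529, -0.0149, 0.1428]
tool_rot: [1.837, 1.569, 2.078]
force: [-0.2, -0.0, -2.0]
grip_width: 0.0148
11.9 p [ 0.5529 -0.0149  0.1428] x [-0.001  0.002 -1.   ] y [-0.238  0.971  0.002] q [ 0.75  0.96 -1.33  1.84  1.    1.22  0.89] F [-0.2 -0.  -2. ] M [-0.05  0.04 -0.04] g 0.0148
t [ 0.0118 -0.0003  0.    ] w [-0.02 -0.03 -0.1 ]
```

```bash
python3 -m creep '[{"wx":0,"wy":0,"wz":0,"tx":0.003,"ty":0,"tz":0,"claw":1},{"wx":0,"wy":0,"wz":0,"tx":0.006,"ty":0,"tz":0,"claw":1},{"wx":0,"wy":0,"wz":0,"tx":0.008,"ty":0,"tz":0,"claw":1},{"wx":0,"wy":0,"wz":0,"tx":0.008,"ty":0,"tz":0,"claw":1}]'
python3 ins.py .553 -.0152 .131 13.8
```

```text
clock: 12.3
position: [0.5528, -0.015, 0.1345]
tool_rot: [1.994, 1.569, 2.235]
force: [0.3, 0.0, -2.4]
grip_width: 0.0149
12.3 p [ 0.5528 -0.015   0.1345] x [-0.001  0.002 -1.   ] y [-0.238  0.971  0.002] q [ 0.74  0.97 -1.32  1.85  1.01  1.21  0.89] F [ 0.3  0.  -2.4] M [-0.07 -0.03 -0.01] g 0.0149
t [ 0.0035 -0.0003  0.0001] w [-0.02 -0.05 -0.1 ]
```

```bash
python3 -m creep '[{"wx":0,"wy":0,"wz":0,"tx":0.002,"ty":0,"tz":0,"claw":1},{"wx":0,"wy":0,"wz":0,"tx":0.0035,"ty":0,"tz":0,"claw":1},{"wx":0,"wy":0,"wz":0,"tx":0.0045,"ty":0,"tz":0,"claw":1},{"wx":0,"wy":0,"wz":0,"tx":0.0045,"ty":0,"tz":0,"claw":1}]'
python3 ins.py .553 -.0152 .131 13.8
```

```text
clock: 12.7
position: [0.553, -0.0149, 0.1325]
tool_rot: [-0.301, 1.571, -0.06]
force: [-16.4, -8.3, 46.8]
grip_width: 0.0152
12.7 p [ 0.553  -0.0149  0.1325] x [ 0. -0. -1.] y [-0.238  0.971 -0.   ] q [ 0.74  0.97 -1.32  1.85  1.02  1.21  0.88] F [-16.4  -8.3  46.8] M [-1.55  3.47  0.  ] g 0.0152
t [ 0.0015 -0.0003 -0.0001] w [-0.02  0.01  0.  ]
```

```bash
python3 -m creep '[{"wx":0,"wy":0,"wz":0,"tx":-0.001,"ty":0,"tz":0,"claw":1},{"wx":0,"wy":0,"wz":0,"tx":-0.001,"ty":0,"tz":0,"claw":1}]'
python3 - <<'E'
from h import *
st()
for n in ("side","scene"):
  f=bot.grab_frame(n);cv2.imwrite(f'pics/{n}7.png',f)
a=cv2.imread('pics/side7.png')[170:270,205:305];b=cv2.imread('pics/scene7.png')[140:240,220:320]
cv2.imwrite('pics/z7.png',np.hstack([cv2.resize(a,None,fx=4,fy=4),cv2.resize(b,None,fx=4,fy=4)]))
E
```

```text
clock: 12.9
position: [0.5532, -0.0148, 0.1339]
tool_rot: [-0.397, 1.57, -0.157]
force: [0.2, 0.0, -2.3]
grip_width: 0.0148
12.9 p [ 0.5532 -0.0148  0.1339] x [ 0.001 -0.    -1.   ] y [-0.238  0.971 -0.   ] q [ 0.74  0.96 -1.32  1.85  1.02  1.21  0.88] F [ 0.2  0.  -2.3] M [-0.03 -0.04  0.02] g 0.0148
```

View pics/z7.png

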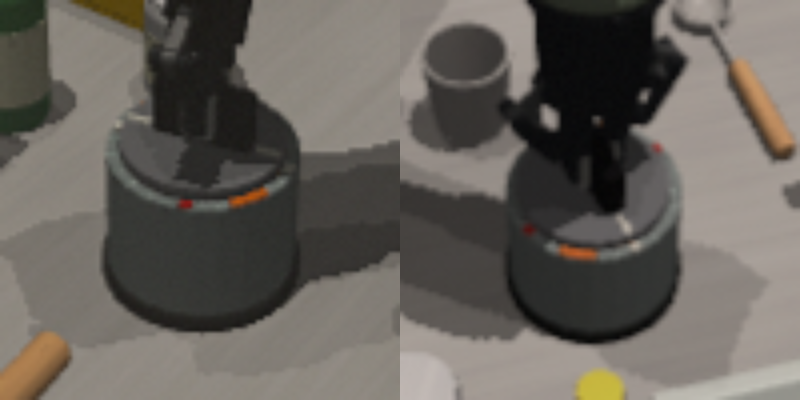

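```bash
python3 ins.py .5515 -.0153 .1332 13.8
```

```text
13.0 p [ 0.5529 -0.0149  0.1333] x [ 0. -0. -1.] y [-0.238  0.971 -0.   ] q [ 0.74  0.97 -1.32  1.85  1.02  1.21  0.88] F [ 0.3  0.  -2.5] M [-0.05  0.05 -0.02] g 0.0148
t [ 0.0001 -0.     -0.0015] w [-0.02  0.    0.01]
```

```bash
python3 -m creep '[{"wx":0,"wy":0,"wz":0,"tx":0,"ty":0,"tz":-0.0014,"claw":1},{"wx":0,"wy":0,"wz":0,"tx":0.0005,"ty":0,"tz":-0.0014,"claw":1},{"wx":0,"wy":0,"wz":0,"tx":0.001,"ty":0,"tz":-0.0014,"claw":1},{"wx":0,"wy":0,"wz":0,"tx":0.001,"ty":0,"tz":-0.0014,"claw":1}]'
python3 ins.py .553 -.0152 .131 13.8
```

```text
clock: 13.4
position: [0.5513, -0.0153, 0.1326]
tool_rot: [-2.48, 1.57, -2.239]
force: [-5.4, -2.7, 11.0]
grip_width: 0.0148
13.4 p [ 0.5513 -0.0153  0.1326] x [-0.    -0.001 -1.   ] y [-0.238  0.971 -0.   ] q [ 0.74  0.97 -1.32  1.85  1.02  1.21  0.88] F [-5.4 -2.7 11. ] M [-0.35  1.15 -0.  ] g 0.0148
t [ 0.0016 -0.0003  0.0017] w [-0.02 -0.03  0.02]
```

```bash
python3 - <<'E'
from h import *
c=bot.get_calibration('wrist')
f=bot.grab_frame('wrist');cv2.imwrite('pics/w8.png',f)
np.save('cw8.npy',c,allow_pickle=True)
cv2.imwrite('pics/w8z.png',cv2.resize(f[90:240,150:350],None,fx=4,fy=4,interpolation=2))
st()
E
```

```text
13.45 p [ 0.5513 -0.0153  0.1326] x [-0. -0. -1.] y [-0.238  0.971 -0.   ] q [ 0.74  0.97 -1.32  1.85  1.02  1.21  0.88] F [-5.3 -2.9 10. ] M [-0.41  1.21 -0.  ] g 0.0149
```

View pics/w8z.png

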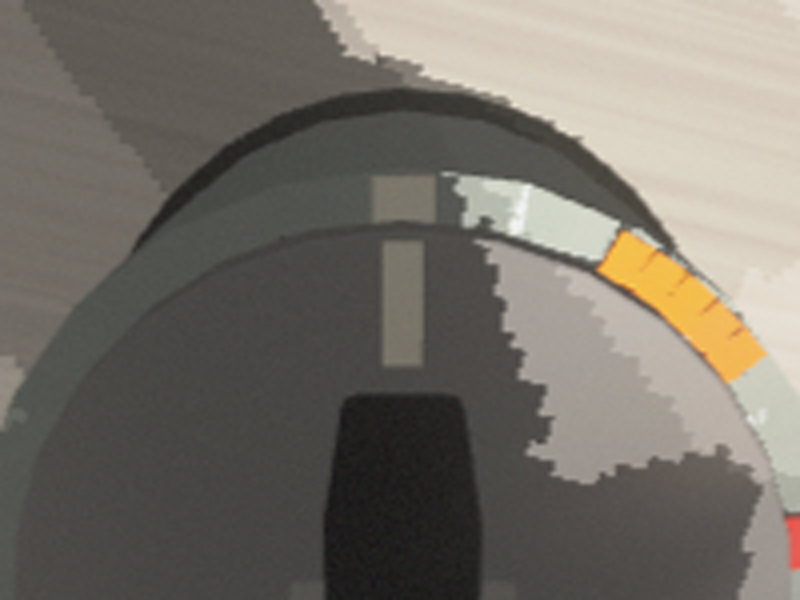

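```bash
python3 -m creep '[{"wx":0,"wy":-0.5,"wz":0,"tx":0,"ty":0,"tz":0,"claw":1},{"wx":0,"wy":-1,"wz":0,"tx":0,"ty":0,"tz":0,"claw":1},{"wx":0,"wy":-1,"wz":0,"tx":0,"ty":0,"tz":0,"claw":1}]'
python3 ins.py .553 -.0152 .131 13.8
```

```text
clock: 13.75
position: [0.5511, -0.0153, 0.133]
tool_rot: [-0.035, 1.554, 0.206]
force: [-3.1, -1.7, 10.2]
grip_width: 0.0151
13.75 p [ 0.5511 -0.0153  0.133 ] x [ 0.017  0.004 -1.   ] y [-0.238  0.971 -0.001] q [ 0.75  0.96 -1.33  1.87  1.03  1.19  0.87] F [-3.1 -1.7 10.2] M [-0.33  1.39 -0.01] g 0.0151
t [ 0.002  -0.0003  0.0018] w [-0.02  0.98  0.03]
```

```bash
python3 -m creep '[{"wx":0,"wy":0.5,"wz":0,"tx":0.0005,"ty":0,"tz":0,"claw":1},{"wx":0,"wy":0.8,"wz":0,"tx":0.0006,"ty":0,"tz":0.0003,"claw":1},{"wx":0,"wy":0.8,"wz":0,"tx":0.0006,"ty":0,"tz":0.0005,"claw":1}]'
python3 ins.py .553 -.0152 .131 13.8
python3 -m creep '[{"wx":3,"wy":0,"wz":0,"tx":0.0002,"ty":0.0001,"tz":0,"claw":1},{"wx":6,"wy":0,"wz":0,"tx":0.0002,"ty":0.0002,"tz":0,"claw":1},{"wx":10,"wy":0,"wz":0,"tx":0.0002,"ty":0.0003,"tz":0,"claw":1},{"wx":10,"wy":0,"wz":0,"tx":0.0002,"ty":0.0003,"tz":0,"claw":1}]' 110
python3 ins.py .553 -.0152 .131 -26.2
```

```text
clock: 14.05
position: [0.5514, -0.0153, 0.1326]
tool_rot: [-0.38, 1.568, -0.14]
force: [-6.3, -3.3, 10.5]
grip_width: 0.0148
14.05 p [ 0.5514 -0.0153  0.1326] x [ 0.003 -0.    -1.   ] y [-0.238  0.971 -0.001] q [ 0.74  0.96 -1.32  1.85  1.02  1.21  0.88] F [-6.3 -3.3 10.5] M [-0.5   1.53  0.03] g 0.0148
t [ 0.0016 -0.0003  0.0015] w [-0.02  0.14  0.06]
clock: 14.45
position: [0.5516, -0.0146, 0.1327]
tool_rot: [-0.062, 1.568, 0.002]
force: [-0.1, 1.3, 5.6]
grip_width: 0.0145
14.45 p [ 0.5516 -0.0146  0.1327] x [ 0.003  0.    -1.   ] y [-0.064  0.998 -0.   ] q [ 0.73  0.94 -1.3   1.86  1.    1.18  0.71] F [-0.1  1.3  5.6] M [ 0.33  0.35 -0.09] g 0.0145
t [ 0.0017 -0.0007  0.0014] w [29.86  0.18 -0.04]
```

```bash
python3 -m creep '[{"wx":5,"wy":0,"wz":0,"tx":0.0002,"ty":0.0002,"tz":0,"claw":1},{"wx":10,"wy":0,"wz":0,"tx":0.0002,"ty":0.0004,"tz":0,"claw":1},{"wx":15,"wy":0,"wz":0,"tx":0.0003,"ty":0.0005,"tz":0,"claw":1},{"wx":20,"wy":0,"wz":0,"tx":0.0003,"ty":0.0006,"tz":0,"claw":1},{"wx":20,"wy":0,"wz":0,"tx":0.0003,"ty":0.0006,"tz":0,"claw":1}]'
python3 ins.py .553 -.0152 .131 -26.2
python3 - <<'E'
from h import *
f=bot.grab_frame('wrist');cv2.imwrite('pics/w9.png',f)
cv2.imwrite('pics/w9z.png',cv2.resize(f[90:240,150:350],None,fx=4,fy=4,interpolation=2))
E
```

```text
clock: 14.95
position: [0.5517, -0.014, 0.1327]
tool_rot: [0.221, 1.567, -0.067]
force: [-0.3, 0.2, 5.4]
grip_width: 0.0145
14.95 p [ 0.5517 -0.014   0.1327] x [ 0.004 -0.    -1.   ] y [0.284 0.959 0.001] q [ 0.71  0.9  -1.24  1.86  0.96  1.14  0.39] F [-0.3  0.2  5.4] M [ 0.01  0.36 -0.05] g 0.0145
t [ 0.0017 -0.0008  0.0016] w [ 9.72  0.21 -0.07]
```

View pics/w9z.png

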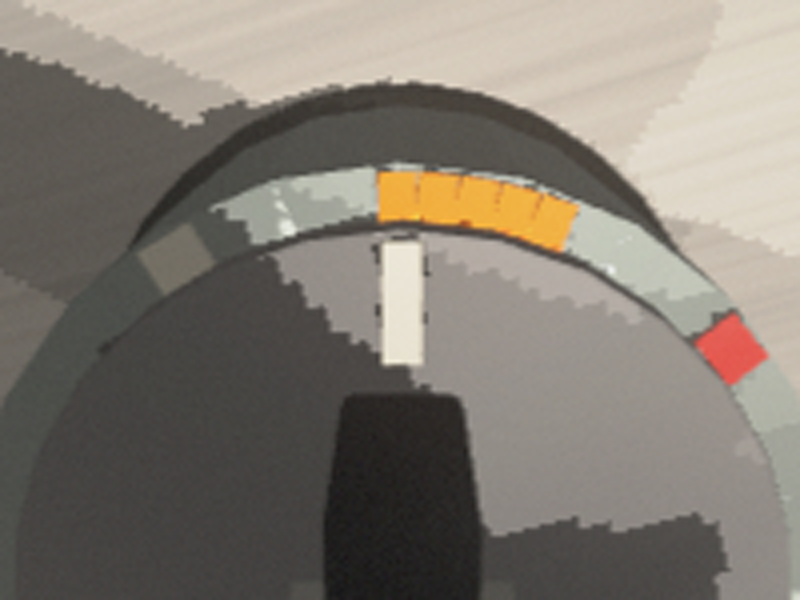

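```bash
python3 -m creep '[{"wx":4,"wy":0,"wz":0,"tx":0.0002,"ty":0.0001,"tz":0,"claw":1},{"wx":8,"wy":0,"wz":0,"tx":0.0002,"ty":0.0002,"tz":0,"claw":1},{"wx":9.3,"wy":0,"wz":0,"tx":0.0002,"ty":0.0002,"tz":0,"claw":1},{"wx":9.3,"wy":0,"wz":0,"tx":0.0002,"ty":0.0002,"tz":0,"claw":1},{"wx":9.3,"wy":0,"wz":0,"tx":0.0002,"ty":0.0002,"tz":0,"claw":1}]'
python3 ins.py .553 -.0152 .131 -26.2
python3 - <<'E'
from h import *
f=bot.grab_frame('wrist');cv2.imwrite('pics/w10.png',f)
a=cv2.resize(f[90:240,150:350],(400,300),interpolation=2)
g=[]
for n in('scene','side'):
  x=bot.grab_frame(n);cv2.imwrite(f'pics/{n}10.png',x);g.append(x)
b=cv2.resize(g[0][140:240,220:320],(300,300),interpolation=2);d=cv2.resize(g[1][170:270,205:305],(400,400))[:300]
e=cv2.resize(g[0][110:210,300:400],(300,300));k=cv2.resize(g[1][240:340,140:240],(300,300))
out=np.zeros((600,700,3),np.uint8);out[:300,:400]=a;out[:300,400:]=b;out[300:,:300]=e;out[300:,300:600]=k
cv2.imwrite('pics/z10.png',out);st()
E
```

```text
clock: 15.5
position: [0.5518, -0.0138, 0.1327]
tool_rot: [0.335, 1.567, -0.111]
force: [-2.6, -2.5, 8.5]
grip_width: 0.0145
15.5 p [ 0.5518 -0.0138  0.1327] x [ 0.004 -0.    -1.   ] y [0.432 0.902 0.001] q [ 0.7   0.89 -1.21  1.86  0.94  1.11  0.24] F [-2.6 -2.5  8.5] M [-0.31  0.8   0.03] g 0.0145
t [ 0.0017 -0.0008  0.0017] w [ 0.61  0.21 -0.08]
15.65 p [ 0.5518 -0.0138  0.1327] x [ 0.004 -0.    -1.   ] y [0.432 0.902 0.001] q [ 0.7   0.89 -1.21  1.86  0.94  1.12  0.24] F [-2.7 -0.7  9.6] M [-0.35  0.87  0.07] g 0.0143
```

View pics/z10.png

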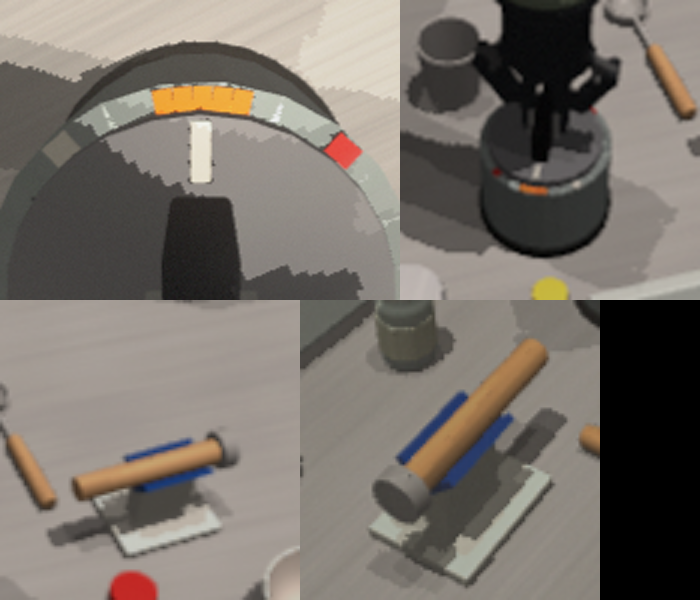

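```bash
python3 - <<'E'
from h import *
cs=bot.get_calibration('scene');cd=bot.get_calibration('side')
def tri(a,b):
    P=[np.c_[np.array(c['R']),np.array(c['t'])] for c in(cs,cd)]
    n=[np.array([[(p[0]-c['cx'])/c['fx']],[(p[1]-c['cy'])/c['fy']]]) for p,c in((a,cs),(b,cd))]
    X=cv2.triangulatePoints(P[0],P[1],n[0],n[1])[:,0];return X[:3]/X[3]
H=tri((326.,172.3),(220,256.7));F=tri((377.3,160.),(172.7,305.7));u=(H-F)/np.linalg.norm(H-F)
m=F+.076*u;d=m-[.524,.267,.08];print(H,F,np.linalg.norm(H-F),'mid',m,'along',d@[-.087,.996,0],'across',d@[.996,.087,0],'tilt',np.degrees(np.arcsin(u[2])),'yaw',np.degrees(np.arctan2(u[1],u[0])))
st()
E
```

```text
[0.5289613  0.16771909 0.08102045] [0.52148679 0.33444117 0.07958785] 0.16689570053401773 mid [0.52489049 0.25852023 0.08024022] along -0.008523319847158437 across 0.0001491865509772927 tilt 0.49182208988431025 yaw -87.43302640966486
15.65 p [ 0.5518 -0.0138  0.1327] x [ 0.004 -0.    -1.   ] y [0.432 0.902 0.001] q [ 0.7   0.89 -1.21  1.86  0.94  1.12  0.24] F [-2.7 -0.7  9.6] M [-0.35  0.87  0.07] g 0.0143
```

```bash
python3 -c "
from h import *
print(bot.job_done());st()"
```

```text
the job is handed in; nothing more can be done
None
the job is handed in; nothing more can be done
```

The tamper is lying in the cradle and the lid is seated and twisted to the middle of the orange band. The gripper was still holding the lid there when I handed the job in at about 15.7 s. No verdict came back.

**Tamper:** I took it out with a side grasp, turned it level and released it in the V. Triangulated afterwards, its middle is about 9 mm off centre along the trough and under 1 mm across. It is level to 0.5° and along the trough to about 2.5°.

**Lid seating:** It went on with its pointer at the white mark, until the disc met the rim. Contact came about 1.7 mm higher than I predicted from the grasp. I did not measure the lid's height separately, but that is inside the 3 mm tolerance. One press while seating reached about 47 N at the wrist. Sideways forces while pressing stayed small enough that I kept the tool level rather than correct for them.

**Lid twist:** I turned it 39–40° clockwise. In the last wrist picture the pointer is at the middle of the orange band, well short of the red mark. The arm was still, pressing down at about 10 N, with the grip set to 110 N.

**Not checked:** The drive ring's value can't be read directly, so I inferred that it turned from how deep the lid sat. The moment about the vertical axis was too small and noisy to confirm it. I also did not measure the bystanders' positions; none looked moved in the pictures I viewed.

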